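# Ballast a lamp base and fit its post collars

## Task

Ballast the white lamp base: first pull the blue cap off its post and drop it into the black mug, then pick up the red shaker by its knob, tip it and shake its steel nuts out evenly over the base, going round so that each of its four bays gets some straight from the shaker, until all lie in the base (put back by hand any that go astray). Stand the shaker upright back on the middle of its green mat, and with all nuts in the base thread the three collars down the centre post, fully home one on another: first the wide one, then the middle one, then the small one. Keep the mug upright in its place and leave the screwdriver and the battery holder where they are.

Things in the scene. Friction and masses are not known exactly. Their poses are not given: they have to be found in the camera images.
- base: Fixed round white lamp base, an open dish: outside diameter 250 mm, wall 5 mm thick, 40 mm high, inner radius 115 mm, floor top 6 mm above the bench. Origin: centre of its underside, z up. Four upright ribs (3 mm thick, tops 20 mm above the bench) run along its +x, -x, +y and -y from the hub in its middle to the wall and part it into four quarter bays; their middles are about 75 mm from the post
- post_seat (a point): On the post's axis at the hub's flat top, 24 mm above the bench, where the first collar rests. The hub is a white cone, 52 mm across at the dish floor, 36 mm at its top; the upright brass post on it has 20 mm diameter and a chamfered tip 66 mm above the bench
- mat: Fixed thin green mat, 150 x 100 x 3 mm, the shaker's place; origin: centre of its underside, x along its long side
- shaker: Loose red shaker, 104 (x) x 48 (y) x 35 mm, about 0.2 kg, with a fixed clear lid (all but the front 30 mm) and on it, over the origin, a black square knob 22 x 22 mm from 35 to 80 mm above the underside. Origin: centre of its underside. A straight chute, inside 40 mm wide and 28 mm high, floor and walls 4 mm, closed at its +x end, open at its -x end: the mouth, without a lip
- shaker_mouth (a point): Middle of the mouth's lower edge, 52 mm from the shaker's origin towards its -x, on top of its floor. Level, the shaker keeps its nuts; they begin to slide out at about 27 to 35 degrees of mouth-down tilt, or earlier when shaken; much steeper, all leave in a rush
- collar_wide: Loose aluminium ring, outside diameter 54 mm, bore 23 mm, 12 mm thick, lying flat on the bench; origin at its centre
- collar_mid: Loose black plastic ring, outside diameter 45 mm, bore 23 mm, 12 mm thick, lying flat on the bench; origin at its centre
- collar_small: Loose orange plastic ring, outside diameter 36 mm, bore 23 mm, 12 mm thick, lying flat on the bench; origin at its centre
- mug: Loose black mug with a handle, 84 mm across, 85 mm high, wall 4 mm, inner floor about 5 mm above its underside; origin: centre of its underside
- cap: Loose blue protective cap standing over the post on the hub at the start: upright tube closed at the top, outside diameter 32 mm, 46 mm high, bore 23 mm; lifts straight off; origin: centre of its underside, so 24 mm above the bench at the start
- screwdriver: Bystander: screwdriver lying flat on the bench; origin under its middle
- holder: Bystander: black battery holder, 75 x 38 x 22 mm; origin: centre of its underside
- nut0: Square steel ballast nut, 16 x 16 x 12 mm, 20 g, starting in the shaker; 7 to 9 such nuts are there, the rest are absent; origin at its centre, z along the 12 mm
- nut1: Square steel ballast nut, 16 x 16 x 12 mm, 20 g, starting in the shaker; 7 to 9 such nuts are there, the rest are absent; origin at its centre, z along the 12 mm
- nut2: Square steel ballast nut, 16 x 16 x 12 mm, 20 g, starting in the shaker; 7 to 9 such nuts are there, the rest are absent; origin at its centre, z along the 12 mm
- nut3: Square steel ballast nut, 16 x 16 x 12 mm, 20 g, starting in the shaker; 7 to 9 such nuts are there, the rest are absent; origin at its centre, z along the 12 mm
- nut4: Square steel ballast nut, 16 x 16 x 12 mm, 20 g, starting in the shaker; 7 to 9 such nuts are there, the rest are absent; origin at its centre, z along the 12 mm
- nut5: Square steel ballast nut, 16 x 16 x 12 mm, 20 g, starting in the shaker; 7 to 9 such nuts are there, the rest are absent; origin at its centre, z along the 12 mm
- nut6: Square steel ballast nut, 16 x 16 x 12 mm, 20 g, starting in the shaker; 7 to 9 such nuts are there, the rest are absent; origin at its centre, z along the 12 mm
- nut7: Square steel ballast nut, 16 x 16 x 12 mm, 20 g, starting in the shaker; 7 to 9 such nuts are there, the rest are absent; origin at its centre, z along the 12 mm
- nut8: Square steel ballast nut, 16 x 16 x 12 mm, 20 g, starting in the shaker; 7 to 9 such nuts are there, the rest are absent; origin at its centre, z along the 12 mm
Not all that is in view belongs to the job. There is more than one size of the cap; the one meant has the size given above.

How it is judged (in metres and radians):
On the way, in this order (a step that is already met when the one before it is completed fails the run):
1. the cap is in the mug (horizontal distance between cap and mug below 0.04 m and height (world z) of cap between 0.002 and 0.075 m and contact force between the fingers and cap below 0.1 N), for 0.3 s.
2. the shaker is held over the base, mouth tipped down (height (world z) of shaker above 0.04 m and horizontal distance between shaker_mouth and base below 0.115 m and angle between shaker's own z axis and vertical above 0.25 rad), for 0.2 s.
3. with the shaker still held over the base, every bay has got at least one nut (height (world z) of shaker above 0.04 m and horizontal distance between shaker_mouth and base below 0.115 m and ((x of nut0 in the frame of base above 0 m and y of nut0 in the frame of base above 0 m and z of nut0 in the frame of base below 0.036 m) or (x of nut1 in the frame of base above 0 m and y of nut1 in the frame of base above 0 m and z of nut1 in the frame of base below 0.036 m) or (x of nut2 in the frame of base above 0 m and y of nut2 in the frame of base above 0 m and z of nut2 in the frame of base below 0.036 m) or (x of nut3 in the frame of base above 0 m and y of nut3 in the frame of base above 0 m and z of nut3 in the frame of base below 0.036 m) or (x of nut4 in the frame of base above 0 m and y of nut4 in the frame of base above 0 m and z of nut4 in the frame of base below 0.036 m) or (x of nut5 in the frame of base above 0 m and y of nut5 in the frame of base above 0 m and z of nut5 in the frame of base below 0.036 m) or (x of nut6 in the frame of base above 0 m and y of nut6 in the frame of base above 0 m and z of nut6 in the frame of base below 0.036 m) or (x of nut7 in the frame of base above 0 m and y of nut7 in the frame of base above 0 m and z of nut7 in the frame of base below 0.036 m) or (x of nut8 in the frame of base above 0 m and y of nut8 in the frame of base above 0 m and z of nut8 in the frame of base below 0.036 m)) and ((x of nut0 in the frame of base below 0 m and y of nut0 in the frame of base above 0 m and z of nut0 in the frame of base below 0.036 m) or (x of nut1 in the frame of base below 0 m and y of nut1 in the frame of base above 0 m and z of nut1 in the frame of base below 0.036 m) or (x of nut2 in the frame of base below 0 m and y of nut2 in the frame of base above 0 m and z of nut2 in the frame of base below 0.036 m) or (x of nut3 in the frame of base below 0 m and y of nut3 in the frame of base above 0 m and z of nut3 in the frame of base below 0.036 m) or (x of nut4 in the frame of base below 0 m and y of nut4 in the frame of base above 0 m and z of nut4 in the frame of base below 0.036 m) or (x of nut5 in the frame of base below 0 m and y of nut5 in the frame of base above 0 m and z of nut5 in the frame of base below 0.036 m) or (x of nut6 in the frame of base below 0 m and y of nut6 in the frame of base above 0 m and z of nut6 in the frame of base below 0.036 m) or (x of nut7 in the frame of base below 0 m and y of nut7 in the frame of base above 0 m and z of nut7 in the frame of base below 0.036 m) or (x of nut8 in the frame of base below 0 m and y of nut8 in the frame of base above 0 m and z of nut8 in the frame of base below 0.036 m)) and ((x of nut0 in the frame of base below 0 m and y of nut0 in the frame of base below 0 m and z of nut0 in the frame of base below 0.036 m) or (x of nut1 in the frame of base below 0 m and y of nut1 in the frame of base below 0 m and z of nut1 in the frame of base below 0.036 m) or (x of nut2 in the frame of base below 0 m and y of nut2 in the frame of base below 0 m and z of nut2 in the frame of base below 0.036 m) or (x of nut3 in the frame of base below 0 m and y of nut3 in the frame of base below 0 m and z of nut3 in the frame of base below 0.036 m) or (x of nut4 in the frame of base below 0 m and y of nut4 in the frame of base below 0 m and z of nut4 in the frame of base below 0.036 m) or (x of nut5 in the frame of base below 0 m and y of nut5 in the frame of base below 0 m and z of nut5 in the frame of base below 0.036 m) or (x of nut6 in the frame of base below 0 m and y of nut6 in the frame of base below 0 m and z of nut6 in the frame of base below 0.036 m) or (x of nut7 in the frame of base below 0 m and y of nut7 in the frame of base below 0 m and z of nut7 in the frame of base below 0.036 m) or (x of nut8 in the frame of base below 0 m and y of nut8 in the frame of base below 0 m and z of nut8 in the frame of base below 0.036 m)) and ((x of nut0 in the frame of base above 0 m and y of nut0 in the frame of base below 0 m and z of nut0 in the frame of base below 0.036 m) or (x of nut1 in the frame of base above 0 m and y of nut1 in the frame of base below 0 m and z of nut1 in the frame of base below 0.036 m) or (x of nut2 in the frame of base above 0 m and y of nut2 in the frame of base below 0 m and z of nut2 in the frame of base below 0.036 m) or (x of nut3 in the frame of base above 0 m and y of nut3 in the frame of base below 0 m and z of nut3 in the frame of base below 0.036 m) or (x of nut4 in the frame of base above 0 m and y of nut4 in the frame of base below 0 m and z of nut4 in the frame of base below 0.036 m) or (x of nut5 in the frame of base above 0 m and y of nut5 in the frame of base below 0 m and z of nut5 in the frame of base below 0.036 m) or (x of nut6 in the frame of base above 0 m and y of nut6 in the frame of base below 0 m and z of nut6 in the frame of base below 0.036 m) or (x of nut7 in the frame of base above 0 m and y of nut7 in the frame of base below 0 m and z of nut7 in the frame of base below 0.036 m) or (x of nut8 in the frame of base above 0 m and y of nut8 in the frame of base below 0 m and z of nut8 in the frame of base below 0.036 m))), for 0.1 s.
4. the wide collar is home on the hub, all nuts lying in the base (horizontal distance between collar_wide and post_seat below 0.004 m and z of collar_wide in the frame of base between 0.027 and 0.033 m and horizontal distance between each of nut0, nut1, nut2, nut3, nut4, nut5, nut6, nut7, nut8 and base below 0.116 m and z of each of nut0, nut1, nut2, nut3, nut4, nut5, nut6, nut7, nut8 in the frame of base below 0.036 m), for 0.2 s.
5. the middle collar is home on the wide one (horizontal distance between each of collar_wide, collar_mid and post_seat below 0.004 m and z of collar_wide in the frame of base between 0.027 and 0.033 m and z of collar_mid in the frame of base between 0.039 and 0.045 m), for 0.2 s.
6. the small collar is home on the middle one (all of step 5 and horizontal distance between collar_small and post_seat below 0.004 m and z of collar_small in the frame of base between 0.051 and 0.057 m), for 0.2 s.
At the end, for the whole second after the job is handed in: cap in the mug; all nuts in the base, none on its rim, no bay empty; shaker upright on its mat, within 40 mm of the mat's middle; wide, middle and small collar on the post in this order from below, each within 3 mm of its height when home and 4 mm of the axis; all at rest (all of step 1 and all of step 6 and horizontal distance between each of nut0, nut1, nut2, nut3, nut4, nut5, nut6, nut7, nut8 and base below 0.116 m and z of each of nut0, nut1, nut2, nut3, nut4, nut5, nut6, nut7, nut8 in the frame of base below 0.036 m and ((x of nut0 in the frame of base above 0 m and y of nut0 in the frame of base above 0 m) or (x of nut1 in the frame of base above 0 m and y of nut1 in the frame of base above 0 m) or (x of nut2 in the frame of base above 0 m and y of nut2 in the frame of base above 0 m) or (x of nut3 in the frame of base above 0 m and y of nut3 in the frame of base above 0 m) or (x of nut4 in the frame of base above 0 m and y of nut4 in the frame of base above 0 m) or (x of nut5 in the frame of base above 0 m and y of nut5 in the frame of base above 0 m) or (x of nut6 in the frame of base above 0 m and y of nut6 in the frame of base above 0 m) or (x of nut7 in the frame of base above 0 m and y of nut7 in the frame of base above 0 m) or (x of nut8 in the frame of base above 0 m and y of nut8 in the frame of base above 0 m)) and ((x of nut0 in the frame of base below 0 m and y of nut0 in the frame of base above 0 m) or (x of nut1 in the frame of base below 0 m and y of nut1 in the frame of base above 0 m) or (x of nut2 in the frame of base below 0 m and y of nut2 in the frame of base above 0 m) or (x of nut3 in the frame of base below 0 m and y of nut3 in the frame of base above 0 m) or (x of nut4 in the frame of base below 0 m and y of nut4 in the frame of base above 0 m) or (x of nut5 in the frame of base below 0 m and y of nut5 in the frame of base above 0 m) or (x of nut6 in the frame of base below 0 m and y of nut6 in the frame of base above 0 m) or (x of nut7 in the frame of base below 0 m and y of nut7 in the frame of base above 0 m) or (x of nut8 in the frame of base below 0 m and y of nut8 in the frame of base above 0 m)) and ((x of nut0 in the frame of base below 0 m and y of nut0 in the frame of base below 0 m) or (x of nut1 in the frame of base below 0 m and y of nut1 in the frame of base below 0 m) or (x of nut2 in the frame of base below 0 m and y of nut2 in the frame of base below 0 m) or (x of nut3 in the frame of base below 0 m and y of nut3 in the frame of base below 0 m) or (x of nut4 in the frame of base below 0 m and y of nut4 in the frame of base below 0 m) or (x of nut5 in the frame of base below 0 m and y of nut5 in the frame of base below 0 m) or (x of nut6 in the frame of base below 0 m and y of nut6 in the frame of base below 0 m) or (x of nut7 in the frame of base below 0 m and y of nut7 in the frame of base below 0 m) or (x of nut8 in the frame of base below 0 m and y of nut8 in the frame of base below 0 m)) and ((x of nut0 in the frame of base above 0 m and y of nut0 in the frame of base below 0 m) or (x of nut1 in the frame of base above 0 m and y of nut1 in the frame of base below 0 m) or (x of nut2 in the frame of base above 0 m and y of nut2 in the frame of base below 0 m) or (x of nut3 in the frame of base above 0 m and y of nut3 in the frame of base below 0 m) or (x of nut4 in the frame of base above 0 m and y of nut4 in the frame of base below 0 m) or (x of nut5 in the frame of base above 0 m and y of nut5 in the frame of base below 0 m) or (x of nut6 in the frame of base above 0 m and y of nut6 in the frame of base below 0 m) or (x of nut7 in the frame of base above 0 m and y of nut7 in the frame of base below 0 m) or (x of nut8 in the frame of base above 0 m and y of nut8 in the frame of base below 0 m)) and horizontal distance between shaker and mat below 0.04 m and angle between shaker's own z axis and vertical below 0.08 rad and height (world z) of shaker below 0.008 m and linear speed of each of cap, shaker, collar_wide, collar_mid, collar_small, nut0, nut1, nut2, nut3, nut4, nut5, nut6, nut7, nut8 below 0.02 m/s); the robot touches nothing.
It fails at once if the mug is pushed aside or tipped (distance of mug from where it was at the start of the episode above 0.03 m or angle between mug's own z axis and vertical above 0.5 rad).
It fails at once if the holder is pushed aside or tipped (distance of holder from where it was at the start of the episode above 0.03 m or angle between holder's own z axis and vertical above 0.5 rad).
It fails at once if the screwdriver is pushed aside (distance of screwdriver from where it was at the start of the episode above 0.03 m).
Of nut0, nut1, nut2, nut3, nut4, nut5, nut6, nut7, nut8 only 7 to 9 are there at a start; the rules pass over those that are not, and their reading is None.
At some moment in a run one of collar_wide, collar_mid, collar_small may be knocked a few centimetres aside while the robot is not near it.
It also fails if it takes over 192 s, if anything falls off the work surface, if the arm or the gripper's body presses on something with over 40 N, if the wrist force passes 120 N, or if a joint passes its speed limit or range.

## Robot

A 6-joint arm with a two-finger parallel gripper is mounted at the origin on the work surface. World frame = base frame: x ahead of the robot, y to its left, z up, the work surface at z = 0. Lengths are in m, angles in degrees, forces in N, time in s.
With the tool pointing down it reaches from about 0.4 to 0.825 m from the base axis. Payload 7 kg.
Tool frame: the origin (TCP) lies midway between the tips of the shut fingers; the grasp point (between the pads) lies 19 mm behind it (ctrl.hold_point_z is the distance from the TCP to the grasp point, in m); z points along the fingers, x is the direction in which the jaws open and shut, and the axes are right-handed (so a half turn about z gives the same grasp; the last joint's range is limited). The gripper opens to 88 mm and grips with 3 to 60 N. Pads are 19 mm wide; open, the fingers measure 130 mm over their backs; the gripper's body (78 mm by 193 mm) begins 47 mm behind the grasp point.
Start: joints at [-57.118, 20.546, 0.682, 0, -70.136, -16.507], TCP at [0.19, -0.648, 0.227] pointing down, gripper open.
Joint ranges: [-176.03, 176.03], [-82.01, 121.73], [-58.28, 71.71], [-173.87, 95.51], [-174.79, -0.11], [-173.66, 173.66]. Speed limits (degrees/s): [136.94, 136.94, 172.46, 180, 180, 180].

## Interface

Orientations are given as [roll, pitch, yaw] about the fixed x, y, z axes, in that order (R = Rz(yaw) Ry(pitch) Rx(roll)).
In Python, from plant import ctrl gives the robot as it stands.
- The arm moves only by the tool apply_moves, never from a script. Its argument "motion" is a list of rows, each a list of 2 entries, a list of its own where there are three numbers: the shift along the world's x, y, z in cm, then the turn about the world's z in degrees. In form: [[[tx, ty, tz], roll], ...]. A call has 1 to 10 rows; each row is the pose to reach, as a shift and turn from the pose commanded when the call began; what a row does not reach only later rows make up. A row lasts 1/10 s, in which the tool goes at most 50 mm and 8.59 degrees, less where a joint would pass 70% of its speed; a pose out of reach is approached as far as the arm can. A call with a gripper value outside its range is refused whole. "hand" is the finger opening in cm, from 0 to 8.76, set as the call begins (left out, the last holds). The fingers move at their own pace and stop on an object; the grip force is fixed at half the most. Time passes only in rows, so rows that repeat a pose let the fingers close. It gives the time, the measured TCP pose, the force and the opening at its end, in the units of the state.
- ctrl.get_obs(): the state, without advancing time (a new reading comes with each control period).
- ctrl.snapshot(name): name is "scene" or "top" or "wrist"; returns (picture, depth): 480x640x3 uint8, blue, green, red; 480x640 float32, m along the optical axis (not along the pixel's ray), 0 where there is no reading.
- ctrl.camera_model(name): a dict with "fx", "fy", "cx", "cy" (pixels), "cam_to_world" (4x4, takes a point from camera to world coordinates); the wrist camera has in their place "tool_from_camera" (4x4, takes a point from camera to tool coordinates, whose origin is the TCP and whose axes are the tool frame's). Camera axes: x right, y down, z forward; pixel columns grow to the right and rows downward; lengths in m; the calibration is good to about 2 mm. A picture is of the moment at which its call begins: read the wrist's pose just before it. camera_model takes no time and is no camera call.
- ctrl.close_job(): hands the job in, once; it reports no verdict.
The state is a dict: "clock": time; "joint_pos": joint angles; "qvel": joint speeds; "tau": joint torques, N m; "tool_pos": TCP position; "orientation": TCP orientation; "force": force on the tool from outside, world axes, zero at the start; "moment": the same for the moment, N m; "opening": finger opening in m.
Only numpy, scipy, OpenCV 4.12 (cv2) and the standard library are available. Lean on these libraries where they do the work, as an engineer would, in place of code of your own. Each camera call takes 0.05 s, during which the arm holds its last target.

## Working session

There is one attempt and no reset: what is moved stays moved. The work goes in short steps, Python scripts to look and compute and a tool call to move; the robot and the scene stay as the last step left them, time stands still between calls to the robot, and variables do not carry over. Pictures are saved under pics/ and viewed, and the job is handed in when it is done.

Besides the shell and the picture viewer there is one more tool, called after "Call:" by a JSON object that holds its "name" and its "arguments". apply_moves: Moves the arm, as the interface text tells. Its arguments: {"type":"object","properties":{"motion":{"type":"array"},"hand":{"type":"number"}},"required":["motion"]}

```bash
ls -la; mkdir -p pics
cat > h.py <<'E'
import numpy as np, cv2
from plant import ctrl
def snap(n,f=None):
    im,d=ctrl.snapshot(n)
    np.savez('/tmp/%s.npz'%(f or n),im=im,d=d)
    cv2.imwrite('pics/%s.png'%(f or n),im); return im,d
E
python3 - <<'E'
from h import *
print({k:np.round(v,3) for k,v in ctrl.get_obs().items()}, ctrl.hold_point_z)
for n in('scene','top'):
    snap(n,n+'0'); print(n,{k:np.round(v,4).tolist() for k,v in ctrl.camera_model(n).items()})
print(ctrl.camera_model('wrist'))
E
```

```text
total 12
drwxr-xr-x  3 agent agent 4096 Dec  6 21:36 .
drwxr-xr-x 23 root  root  4096 Dec  6 21:36 ..
drwxr-xr-x  2 agent agent 4096 Dec  6 21:36 pics
{'clock': np.float64(0.0), 'joint_pos': array([-5.7116e+01,  2.0591e+01,  6.3200e-01, -2.1000e-02, -7.0137e+01,
       -1.6506e+01]), 'qvel': array([ 0.01 ,  0.01 ,  0.051, -0.004, -0.122, -0.043]), 'tau': array([ 0.0000e+00, -5.8273e+01,  2.9307e+01,  6.9970e+00,  7.0000e-03,
       -0.0000e+00]), 'tool_pos': array([ 0.19 , -0.647,  0.226]), 'orientation': array([-1.79991e+02, -9.80000e-02,  1.06372e+02]), 'force': array([ 0.523, -0.46 , -0.382]), 'moment': array([-0.039, -0.054,  0.015]), 'opening': np.float64(0.088)} 0.0188
scene {'fx': 597.9202, 'fy': 597.9202, 'cx': 322.9023, 'cy': 236.9223, 'cam_to_world': [[0.342, 0.6115, -0.7135, 1.3025], [0.9394, -0.2407, 0.244, -0.2529], [-0.0225, -0.7537, -0.6568, 0.7307], [0.0, 0.0, 0.0, 1.0]]}
top {'fx': 493.2465, 'fy': 493.2465, 'cx': 323.7942, 'cy': 238.8585, 'cam_to_world': [[0.0027, -0.9812, 0.1929, 0.3433], [-0.9999, -0.0048, -0.0105, 0.0298], [0.0113, -0.1929, -0.9812, 1.0787], [0.0, 0.0, 0.0, 1.0]]}
{'fx': 372.99087728802533, 'fy': 372.99087728802533, 'cx': 319.1611191087768, 'cy': 243.7315275568297, 'tool_from_camera': array([[ 9.99999379e-01, -8.10659589e-04,  7.64851180e-04,
        -2.58767331e-04],
       [ 5.68204076e-04,  9.61195204e-01,  2.75868550e-01,
        -7.58387128e-02],
       [-9.58806771e-04, -2.75867944e-01,  9.61195068e-01,
        -1.57466367e-01],
       [ 0.00000000e+00,  0.00000000e+00,  0.00000000e+00,
         1.00000000e+00]])}
```

View pics/top0.png

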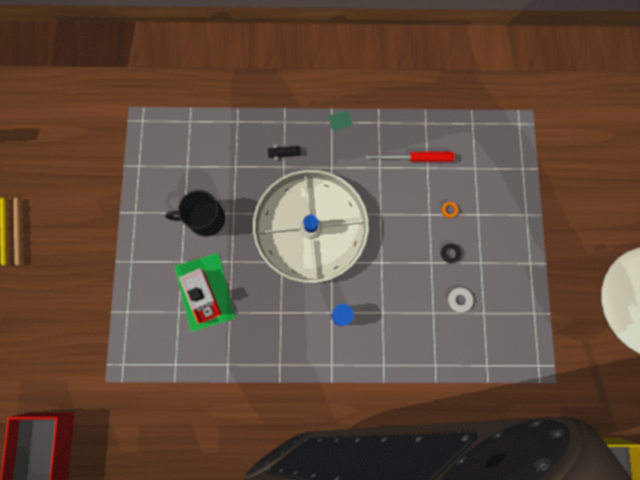

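View pics/scene0.png

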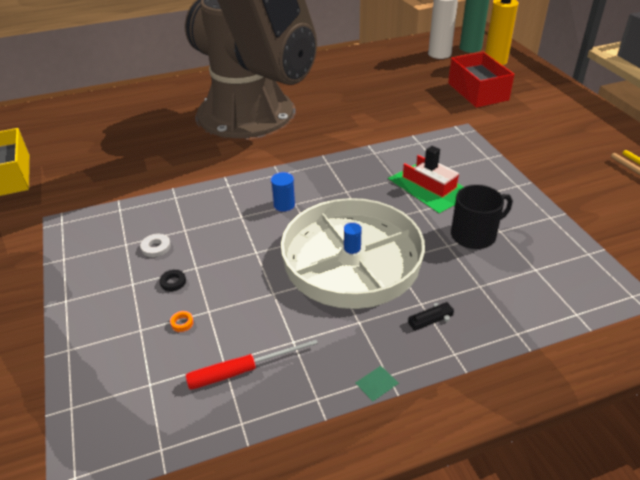

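```bash
cat >> h.py <<'E'
def ray(cam,u,v,z,obs=None):
    """pixel -> world point on plane z"""
    m=ctrl.camera_model(cam)
    if cam=='wrist': T=toolT(obs)@np.array(m['tool_from_camera'])
    else: T=np.array(m['cam_to_world'])
    d=T[:3,:3]@np.array([(u-m['cx'])/m['fx'],(v-m['cy'])/m['fy'],1.])
    o=T[:3,3]; return (o+d*(z-o[2])/d[2])
def toolT(obs):
    from scipy.spatial.transform import Rotation as R
    T=np.eye(4);T[:3,:3]=R.from_euler('xyz',obs['orientation'],degrees=True).as_matrix();T[:3,3]=obs['tool_pos'];return T
def proj(cam,p,obs=None):
    m=ctrl.camera_model(cam)
    T=toolT(obs)@np.array(m['tool_from_camera']) if cam=='wrist' else np.array(m['cam_to_world'])
    q=np.linalg.inv(T)@np.r_[p,1]; return np.array([m['fx']*q[0]/q[2]+m['cx'],m['fy']*q[1]/q[2]+m['cy']])
def cloud(cam,d,obs=None):
    m=ctrl.camera_model(cam)
    T=toolT(obs)@np.array(m['tool_from_camera']) if cam=='wrist' else np.array(m['cam_to_world'])
    v,u=np.mgrid[0:480,0:640]
    P=np.stack([(u-m['cx'])/m['fx']*d,(v-m['cy'])/m['fy']*d,d,np.ones_like(d)],-1)
    return (P@T.T)[...,:3]
def blobs(mask,amin=20):
    n,l,s,c=cv2.connectedComponentsWithStats(mask.astype(np.uint8))
    return [(c[i],s[i],l==i) for i in range(1,n) if s[i][4]>=amin]
E
python3 - <<'E'
from h import *
z=np.load('/tmp/top0.npz');im,d=z['im'],z['d']
P=cloud('top',d); hsv=cv2.cvtColor(im,cv2.COLOR_BGR2HSV);H,S,V=[hsv[...,i].astype(int) for i in range(3)]
roi=np.zeros(H.shape,bool);roi[100:385,100:560]=1
masks={'blue':(H>100)&(H<125)&(S>150),'green':(H>45)&(H<85)&(S>100),'red':((H<5)|(H>174))&(S>170),'orange':(H>6)&(H<20)&(S>180),'dark':(V<45),'white':(S<60)&(V>150)}
for k,m in masks.items():
    for c,s,mm in blobs(m&roi,40):
        q=P[mm]; q=q[d[mm]>0]
        print(k,c.round(1),s.tolist(),'mean',q.mean(0).round(3),'min',q.min(0).round(3),'max',q.max(0).round(3))
cv2.imwrite('pics/topzoom.png',cv2.resize(im[160:340,150:380],None,fx=3.3,fy=3.3,interpolation=cv2.INTER_CUBIC))
E
```

```text
blue [310.5 222.7] [304, 215, 14, 16, 167] mean [0.576 0.047 0.069] min [0.563 0.033 0.047] max [0.593 0.061 0.076]
blue [342.3 314.5] [332, 304, 21, 21, 349] mean [ 0.386 -0.019  0.065] min [ 0.367 -0.043 -0.002] max [0.407 0.002 0.072]
green [339.9 120.3] [329, 112, 22, 18, 258] mean [ 0.838 -0.019  0.001] min [ 0.816 -0.043 -0.006] max [0.861 0.007 0.006]
green [207.8 288.9] [175, 253, 60, 79, 1782] mean [0.443 0.27  0.004] min [ 0.353  0.211 -0.003] max [0.522 0.344 0.018]
red [432.  156.4] [410, 151, 45, 11, 429] mean [ 0.742 -0.226  0.022] min [ 0.733 -0.282  0.001] max [ 0.754 -0.175  0.031]
red [207.3 312.9] [194, 301, 26, 21, 165] mean [0.39  0.265 0.017] min [0.373 0.239 0.004] max [0.415 0.289 0.04 ]
orange [449.5 209.4] [442, 202, 16, 15, 116] mean [ 0.622 -0.263  0.011] min [ 0.606 -0.282 -0.002] max [ 0.639 -0.246  0.016]
dark [284.3 151.6] [269, 147, 32, 10, 258] mean [0.753 0.109 0.018] min [0.743 0.073 0.   ] max [0.766 0.144 0.028]
dark [200.6 213.1] [166, 191, 59, 45, 1569] mean [0.604 0.286 0.036] min [0.559 0.239 0.   ] max [0.641 0.359 0.09 ]
dark [450.7 252.8] 
[... 372 characters left out ...]
1, 35, 4, 41] mean [ 0.504 -0.209  0.001] min [ 0.5   -0.245 -0.005] max [ 0.506 -0.171  0.006]
white [195.8 286.7] [180, 269, 33, 40, 591] mean [0.444 0.287 0.039] min [0.399 0.252 0.019] max [0.482 0.322 0.087]
white [460.1 299.8] [448, 288, 25, 25, 388] mean [ 0.42  -0.276  0.012] min [ 0.395 -0.306 -0.003] max [ 0.446 -0.249  0.018]
white [331.1 352.8] [330, 321, 4, 61, 71] mean [0.308 0.002 0.002] min [ 0.25  -0.002 -0.002] max [0.375 0.004 0.008]
white [175.7 364. ] [120, 359, 109, 8, 137] mean [0.284 0.33  0.002] min [ 0.28   0.22  -0.003] max [0.294 0.448 0.007]
white [493.3 364.7] [472, 359, 47, 8, 58] mean [ 0.284 -0.343  0.001] min [ 0.281 -0.396 -0.003] max [ 0.296 -0.298  0.006]
```

View pics/topzoom.png

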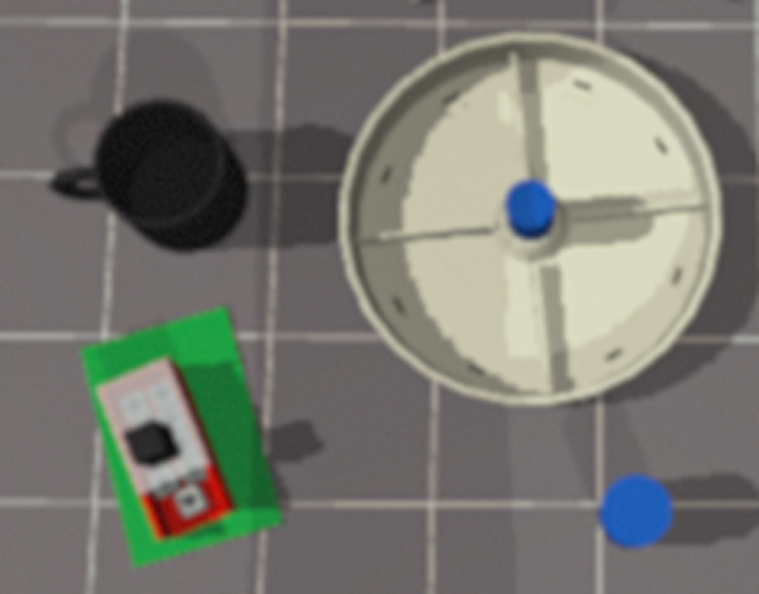

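Run:
```python
from h import *
Z={n:np.load('/tmp/%s0.npz'%n) for n in('top','scene')}
for n in Z:
    im,d=Z[n]['im'],Z[n]['d']; P=cloud(n,d)
    hsv=cv2.cvtColor(im,cv2.COLOR_BGR2HSV);H,S,V=[hsv[...,i].astype(int) for i in range(3)]
    # bench plane check
    b=(P[...,0]>.3)&(P[...,0]<.8)&(abs(P[...,1])<.35)&(abs(P[...,2])<.02)&(d>0); print(n,'bench z med',np.median(P[...,2][b]).round(4))
    # rim: depth points 0.036..0.046 within ring
    c=np.array([.576,.045])
    for _ in range(4):
        r=np.hypot(P[...,0]-c[0],P[...,1]-c[1]); m=(r>.110)&(r<.132)&(P[...,2]>.033)&(P[...,2]<.05)&(d>0)
        q=P[m]; A=np.c_[2*q[:,:2],np.ones(len(q))]; s=np.linalg.lstsq(A,(q[:,:2]**2).sum(1),rcond=None)[0]; c=s[:2]
    print(n,'rim fit',c.round(4),np.sqrt(s[2]+c@c).round(4),len(q))
    # rim whole outer contour silhouettes on z=.04
    m=((H>100)&(H<125)&(S>120)).astype(np.uint8)
    for cc,st,mm in blobs(m,60):
        q=P[mm];top=q[:,2]>q[:,2].max()-.012
        print(n,'blue',cc.round(1),'top mean',q[top].mean(0).round(4))
# rectified view z=.02 around base for ribs
m=ctrl.camera_model('top')
im=Z['top']['im']
def rect(n,im,z,c,half,res):
    N=int(2*half/res); out_u=np.zeros((N,N),np.float32);out_v=out_u.copy()
    for i in range(N):
        for j in range(N):
            u=proj(n,[c[0]+half-i*res,c[1]+half-j*res,z]); out_u[i,j],out_v[i,j]=u
    return cv2.remap(im,out_u,out_v,cv2.INTER_CUBIC)
a=rect('top',im,.02,(.576,.045),.14,.0008);cv2.imwrite('pics/rect_top.png',a)
a=rect('scene',Z['scene']['im'],.02,(.576,.045),.14,.0008);cv2.imwrite('pics/rect_scene.png',a)
cv2.imwrite('pics/rect.png',np.hstack([cv2.imread('pics/rect_top.png'),a]))
```

```text
top bench z med 0.0018
top rim fit [0.5792 0.0484] 0.1213 986
top blue [310.4 222.9] top mean [0.3433 0.0298 1.0787]
top blue [342.3 314.5] top mean [0.3433 0.0298 1.0787]
scene bench z med 0.0015
scene rim fit [0.5824 0.0457] 0.1215 1602
scene blue [282.9 190.9] top mean [ 1.3025 -0.2529  0.7307]
scene blue [352.1 237.4] top mean [ 1.3025 -0.2529  0.7307]Traceback (most recent call last):
  File "<stdin>", line 28, in <module>
  File "<stdin>", line 26, in rect
  File "h.py", line 18, in proj
    m=ctrl.camera_model(cam)
ValueError: time passes only in moves, steps and waits
```

```bash
sed -i 's/ctrl\.camera_model(cam)/CM(cam)/' h.py
cat >> h.py <<'E'
_c={}
def CM(n):
    if n not in _c: _c[n]=ctrl.camera_model(n)
    return _c[n]
def rect(n,im,z,c,half,res,obs=None):
    N=int(2*half/res); i,j=np.mgrid[0:N,0:N]
    m=CM(n);T=toolT(obs)@np.array(m['tool_from_camera']) if n=='wrist' else np.array(m['cam_to_world'])
    W=np.stack([c[0]+half-i*res,c[1]+half-j*res,0*i+z,0*i+1.],-1)@np.linalg.inv(T).T
    return cv2.remap(im,(m['fx']*W[...,0]/W[...,2]+m['cx']).astype(np.float32),(m['fy']*W[...,1]/W[...,2]+m['cy']).astype(np.float32),cv2.INTER_CUBIC)
E
python3 - <<'E'
from h import *
o=[rect(n,np.load('/tmp/%s0.npz'%n)['im'],.02,(.576,.045),.14,.0008) for n in('top','scene')]
cv2.imwrite('pics/rect.png',np.hstack(o))
print(ctrl.get_obs()['clock'])
E
```

```text
0.1
```

View pics/rect.png

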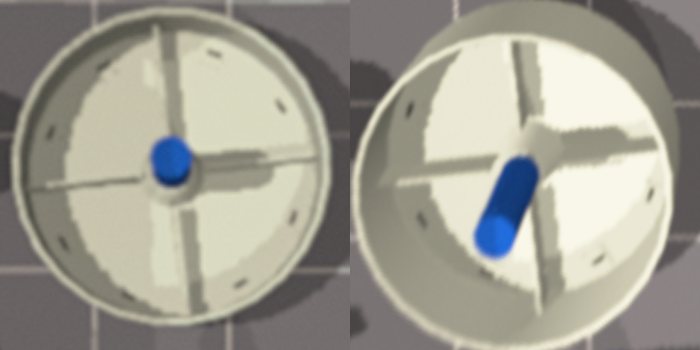

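Call:
{"name": "apply_moves", "arguments": {"motion": [[[2, 4, 0], 0], [[5, 9, 0], 0], [[8, 13, 0], 0], [[10, 18, 0], 0], [[12, 22, 0], 0], [[15, 27, 0], 0], [[17, 31, 0], 0], [[20, 36, 0], 0], [[22, 40, 0], 0], [[24, 44, 0], 0]]}}

```text
clock: 1.1
tool_pos: [0.4274, -0.2121, 0.2266]
orientation: [180.0, 0.0, 106.4]
force: [0.9, 0.1, 0.1]
opening: 0.0877
```

Call:
{"name": "apply_moves", "arguments": {"motion": [[[2, 4, 0], 0], [[4, 8, 0], 0], [[7, 12, 0], 0], [[10, 17, 0], 0], [[12, 21, 0], 0], [[13.5, 24, 0], 0], [[14, 24.7, 0], 0], [[14, 24.7, 0], 0], [[14, 24.7, 0], 0], [[14, 24.7, 0], 0]]}}

```text
clock: 2.1
tool_pos: [0.5663, 0.0317, 0.2266]
orientation: [-180.0, 0.0, 106.3]
force: [0.4, -0.9, -0.1]
opening: 0.0876
```

Run:
```python
from h import *
o=ctrl.get_obs(); print(o['tool_pos'],o['orientation'],o['clock'],o['joint_pos'].round(1))
np.save('/tmp/o1.npy',o,allow_pickle=True)
snap('wrist','w1')
```

```text
[0.56634353 0.03171975 0.22663335] [-1.79987828e+02  9.70383787e-05  1.06310411e+02] 2.1 [ 23.   10.5 -13.2  -0.  -66.4 -96.7]
```

View pics/w1.png

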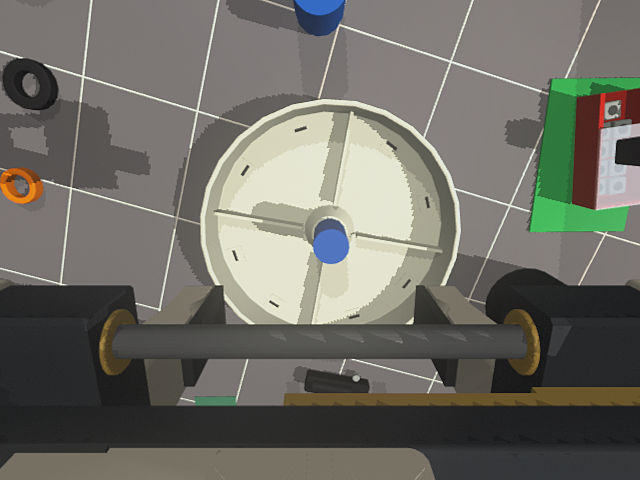

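Run:
```python
from h import *
o=np.load('/tmp/o1.npy',allow_pickle=True).item(); z=np.load('/tmp/w1.npz');im,d=z['im'],z['d']
hsv=cv2.cvtColor(im,cv2.COLOR_BGR2HSV);H,S,V=[hsv[...,i].astype(int) for i in range(3)]
m=(H>100)&(H<125)&(S>100)
for c,s,mm in blobs(m,100):
    print('blue',c,s.tolist(), np.unique((V[mm]//20),return_counts=True))
mm=(m&(V>180)); 
for c,s,q in blobs(mm,50): print('bright',c,s.tolist(),ray('wrist',*c,.07,o).round(4))
print('meandepth', cloud('wrist',d,o)[243,331])
P=cloud('wrist',d,o); c=np.array([.576,.045])
for _ in range(5):
    r=np.hypot(P[...,0]-c[0],P[...,1]-c[1]); m=(r>.112)&(r<.13)&(P[...,2]>.036)&(P[...,2]<.046)&(d>0)
    q=P[m]; A=np.c_[2*q[:,:2],np.ones(len(q))]; s=np.linalg.lstsq(A,(q[:,:2]**2).sum(1),rcond=None)[0]; c=s[:2]
print('rim',c,np.sqrt(s[2]+c@c),len(q), np.median(q[:,2]))
r=rect('wrist',im,.02,(.576,.045),.14,.0005,o);cv2.imwrite('pics/rw1.png',r)
# circle from rim outer edge: mask bright pixels on rect z=.04
```

```text
blue [319.08149171  14.89640884] [294, 0, 51, 36, 1448] (array([ 3,  4,  5,  6,  7,  8,  9, 10]), array([373, 226, 251,  65,  15,  15, 455,  48]))
blue [330.8238806  245.53731343] [313, 221, 36, 43, 1005] (array([ 5,  6,  7,  8,  9, 10]), array([  4,  13,  17,  14, 955,   2]))
bright [319.25896414   5.57968127] [296, 0, 48, 15, 502] [ 0.4039 -0.0156  0.07  ]
bright [330.77964323 246.21091291] [314, 229, 35, 35, 953] [0.5794 0.0461 0.07  ]
meandepth [0.5765194  0.04549071 0.06994239]
rim [0.5788913  0.04626063] 0.12112450528590571 3499 0.038878926469793296
```

View pics/rw1.png

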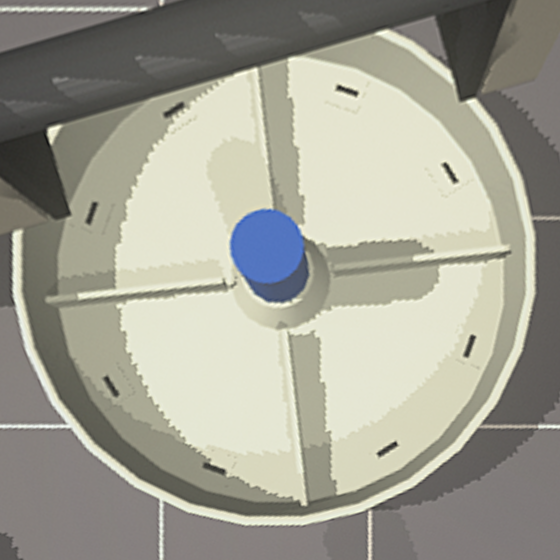

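Candidates for the cap: the blue cylinder on the post (top image 311,222; wrist image 331,246) and a free-standing blue cylinder (top 342,314; wrist 319,15). The second is wider (about 42 mm) and stands on the bench. The close crop shows the first seated on the hub and about 32 mm wide, so I take that one. Mats: the big green one (205,292) holds the shaker, and the small patch (340,120) is a decoy.

Call:
{"name": "apply_moves", "arguments": {"motion": [[[1.3, 1.4, -3], 0], [[1.3, 1.4, -7], 0], [[1.3, 1.4, -11], 0], [[1.3, 1.4, -15], 0], [[1.3, 1.4, -17.5], 0], [[1.3, 1.4, -18.6], 0], [[1.3, 1.4, -18.6], 0], [[1.3, 1.4, -18.6], 0]]}}

```text
clock: 2.95
tool_pos: [0.5809, 0.0467, 0.0419]
orientation: [179.9, 0.0, 106.4]
force: [-0.1, -0.2, -0.4]
opening: 0.0875
```

Call:
{"name": "apply_moves", "arguments": {"motion": [[[0, 0, 0], 0], [[0, 0, 0], 0], [[0, 0, 0], 0], [[0, 0, 0], 0], [[0, 0, 0], 0], [[0, 0, 0], 0], [[0, 0, 0], 0], [[0, 0, 0], 0]], "hand": 2.5}}

```text
clock: 3.75
tool_pos: [0.58, 0.0469, 0.0405]
orientation: [-180.0, 0.0, 106.4]
force: [-0.3, -0.2, -0.1]
opening: 0.0313
```

Call:
{"name": "apply_moves", "arguments": {"motion": [[[0, 0, 1], 0], [[0, 0, 3], 0], [[0, 0, 6], 0], [[0, 0, 10], 0], [[0, 0, 14], 0], [[0, 0, 16], 0], [[0, 0, 16], 0], [[0, 0, 16], 0]]}}

```text
clock: 4.55
tool_pos: [0.5799, 0.047, 0.2014]
orientation: [179.9, -0.0, 106.4]
force: [-0.4, -0.1, -1.2]
opening: 0.0315
```

Run:
```python
from h import *
for n in('top','scene'):
    z=np.load('/tmp/%s0.npz'%n);im,d=z['im'],z['d'];P=cloud(n,d)
    m=(P[...,2]>.075)&(P[...,2]<.095)&(P[...,0]>.5)&(P[...,0]<.7)&(P[...,1]>.2)&(P[...,1]<.4)&(d>0)
    q=P[m]; c=np.median(q[:,:2],0)
    for _ in range(6):
        A=np.c_[2*q[:,:2],np.ones(len(q))]; s=np.linalg.lstsq(A,(q[:,:2]**2).sum(1),rcond=None)[0]; c=s[:2];R=np.sqrt(s[2]+c@c)
        q=q[abs(np.hypot(*(q[:,:2]-c).T)-R)<.006]
    print(n,'mug',c,R,len(q))
    m=(P[...,2]>.070)&(P[...,2]<.092)&(P[...,0]>.38)&(P[...,0]<.47)&(P[...,1]>.2)&(P[...,1]<.34)&(d>0)
    print('knob',P[m].mean(0),m.sum())
    hsv=cv2.cvtColor(im,cv2.COLOR_BGR2HSV);H,S,V=[hsv[...,i].astype(int) for i in range(3)]
    g=(H>45)&(H<85)&(S>100)
    for cc,st,mm in blobs(g,200): 
        cs,_=cv2.findContours(mm.astype(np.uint8),0,2); cs=max(cs,key=cv2.contourArea); h=cv2.convexHull(cs)[:,0]
        w=np.array([ray(n,*p,.003)[:2] for p in h]).astype(np.float32); print('mat',cv2.minAreaRect(w*1000))
snap('wrist','w2')
```

```text
top mug [0.60103155 0.2806551 ] 0.03976228681618056 342
knob [0.42643067 0.2803709  0.08243253] 142
mat ((836.8922119140625, -18.74913787841797), (34.32154846191406, 44.08394241333008), 17.36313819885254)
mat ((437.4232482910156, 277.5826110839844), (149.43011474609375, 100.37958526611328), 16.876754760742188)
scene mug [0.60394391 0.27853946] 0.039775025901440275 601
knob [0.43201778 0.27738526 0.07958803] 143
mat ((-265.52545166015625, 799.33544921875), (65.6011962890625, 411.2363586425781), 56.415977478027344)
mat ((442.7315673828125, 275.4658203125), (151.59344482421875, 100.46248626708984), 17.642459869384766)
mat ((841.5818481445312, -20.21852684020996), (36.475711822509766, 46.624786376953125), 16.95801544189453)
```

View pics/w2.png

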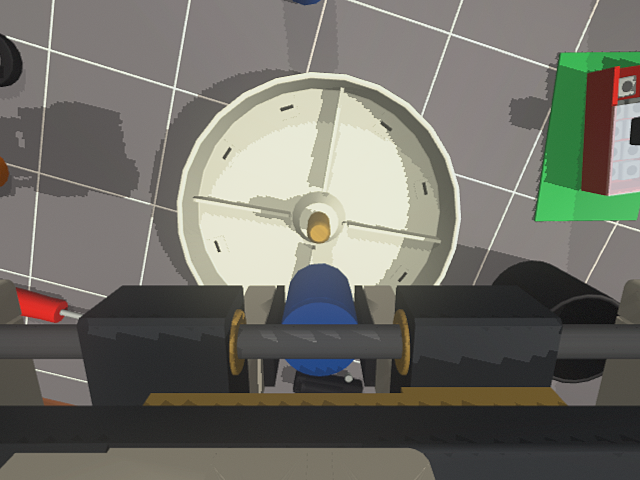

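Call:
{"name": "apply_moves", "arguments": {"motion": [[[0.4, 4, 0], 0], [[0.9, 8.5, 0], 0], [[1.3, 13, 0], 0], [[1.7, 17.5, 0], 0], [[2, 21, 0], 0], [[2.2, 23, 0], 0], [[2.2, 23.2, -3], 0], [[2.2, 23.2, -7], 0], [[2.2, 23.2, -10], 0], [[2.2, 23.2, -10.8], 0]]}}

```text
clock: 5.6
tool_pos: [0.5994, 0.2768, 0.0877]
orientation: [-179.6, 0.1, 106.3]
force: [0.2, 0.2, -0.7]
opening: 0.031
```

Call:
{"name": "apply_moves", "arguments": {"motion": [[[0, 0, 0], 0], [[0, 0, 0], 0], [[0, 0, 0], 0]]}}

```text
clock: 5.9
tool_pos: [0.603, 0.2794, 0.0946]
orientation: [179.8, -0.1, 106.4]
force: [-0.5, 0.1, 0.0]
opening: 0.0313
```

Run:
```python
from h import *
o=ctrl.get_obs(); print(o['tool_pos'],o['force'])
im,_=snap('wrist','w3'); a,_=snap('top','t3')
cv2.imwrite('pics/c3.png',np.hstack([cv2.resize(im,(400,300)),cv2.resize(a[140:290,120:320],(400,300))]))
```

```text
[0.6030282  0.27939674 0.09458357] [-0.46083375  0.08901584  0.01213161]
```

View pics/c3.png

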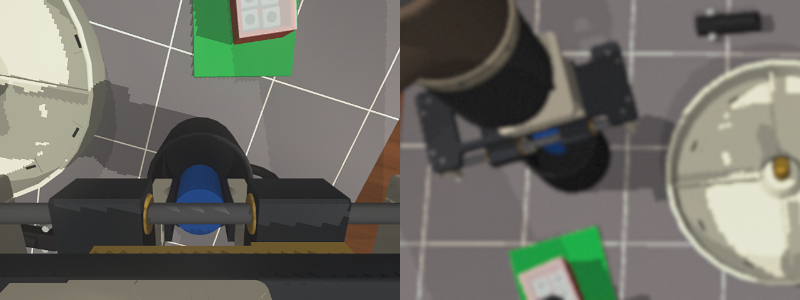

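Call:
{"name": "apply_moves", "arguments": {"motion": [[[0, 0, 0], 0], [[0, 0, 0], 0], [[0, 0, 0], 0], [[0, 0, 0], 0], [[0, 0, 2], 0], [[0, 0, 5], 0], [[0, 0, 9], 0], [[-4, 0, 11], 0], [[-8, 0, 11], 0], [[-11, 0, 11], 0]], "hand": 6}}

```text
clock: 7.0
tool_pos: [0.4905, 0.2788, 0.2034]
orientation: [179.9, -0.1, 106.4]
force: [1.0, 0.5, -0.2]
opening: 0.0602
```

Call:
{"name": "apply_moves", "arguments": {"motion": [[[-2, 0, 0], 0], [[-4, 0, 0], 0], [[-5, 0, 0], 0], [[-5, 0, 0], 0], [[-5, 0, 0], 0], [[-5, 0, 0], 0]]}}

```text
clock: 7.6
tool_pos: [0.4427, 0.279, 0.2024]
orientation: [-180.0, 0.0, 106.4]
force: [-0.2, 0.1, -0.2]
opening: 0.0602
```

Run:
```python
from h import *
o=ctrl.get_obs(); print(o['tool_pos'],o['orientation'],o['force'])
np.save('/tmp/o4.npy',o,allow_pickle=True)
im,_=snap('wrist','w4'); a,_=snap('top','t4')
cv2.imwrite('pics/c4.png',np.hstack([cv2.resize(im,(400,300)),cv2.resize(a[140:290,120:320],(400,300))]))
```

```text
[0.44266525 0.27899845 0.20241838] [-1.79996975e+02  1.40096763e-02  1.06357049e+02] [-0.17320847  0.12934349 -0.21597271]
```

View pics/c4.png

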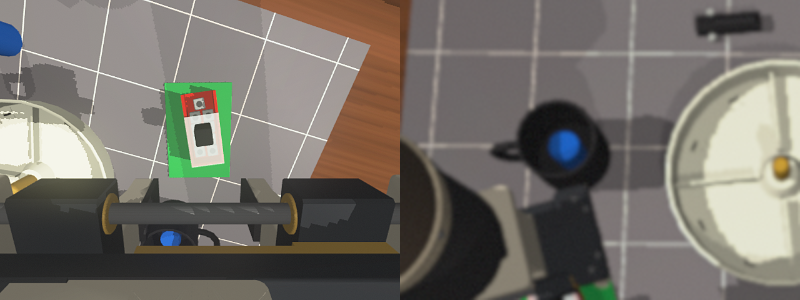

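View pics/w4.png

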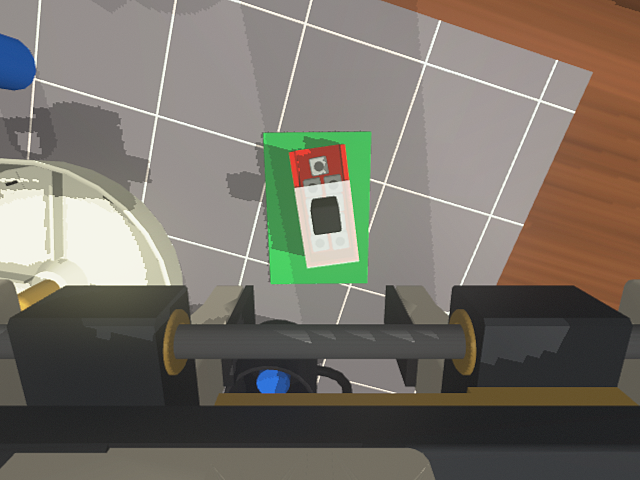

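Run:
```python
from h import *
o=np.load('/tmp/o4.npy',allow_pickle=True).item(); z=np.load('/tmp/w4.npz');im,d=z['im'],z['d'];P=cloud('wrist',d,o)
hsv=cv2.cvtColor(im,cv2.COLOR_BGR2HSV);H,S,V=[hsv[...,i].astype(int) for i in range(3)]
roi=np.zeros(H.shape,bool);roi[130:285,262:372]=1
def rr(m,zz):
    cs,_=cv2.findContours(m.astype(np.uint8),0,2); cs=max(cs,key=cv2.contourArea); h=cv2.convexHull(cs)[:,0]
    w=np.array([ray('wrist',*p,zz,o)[:2] for p in h]).astype(np.float32); return cv2.minAreaRect(w*1000)
k=roi&(P[...,2]>.076)&(d>0); print('knob',rr(k,.083),P[k].mean(0),k.sum())
l=roi&(P[...,2]>.033)&(P[...,2]<.045)&(d>0); print('lid',rr(l|k*0>0,.038))
s=roi&(P[...,2]>.012)&(d>0); print('mat',rr(roi&(H>45)&(H<85)&(S>100),.003))
lid=roi&(S<80)&(V>140); print('lidcol',rr(lid,.038),lid.sum())
cv2.imwrite('pics/sh.png',cv2.resize(im[130:290,260:380],None,fx=4.5,fy=3.7,interpolation=cv2.INTER_CUBIC))
r=rect('wrist',im,.038,(.44,.278),.09,.0003,o);cv2.imwrite('pics/rsh.png',r)
```

```text
knob ((425.6282043457031, 279.302978515625), (22.589893341064453, 21.747098922729492), 24.15342140197754) [0.42579956 0.27938221 0.08194546] 826
lid ((426.3493347167969, 279.6585998535156), (103.8240966796875, 47.847755432128906), 24.403703689575195)
mat ((437.56463623046875, 275.8611145019531), (149.0556182861328, 99.50691223144531), 17.015121459960938)
lidcol ((440.1761169433594, 285.4479675292969), (74.22754669189453, 48.44295883178711), 24.368839263916016) 4533
```

View pics/rsh.png

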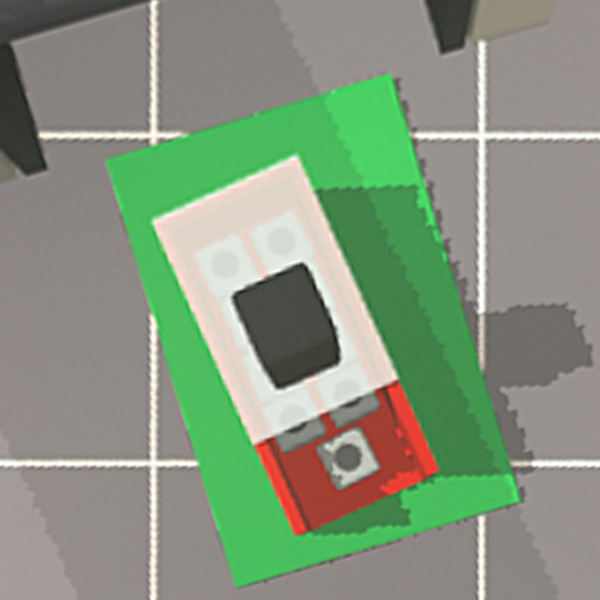

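Call:
{"name": "apply_moves", "arguments": {"motion": [[[-1.7, 0.05, 0], 4], [[-1.7, 0.05, -3], 8], [[-1.7, 0.05, -7], 8], [[-1.7, 0.05, -11], 8], [[-1.7, 0.05, -14], 8], [[-1.7, 0.05, -15.5], 8], [[-1.7, 0.05, -16], 8], [[-1.7, 0.05, -16], 8], [[-1.7, 0.05, -16], 8]]}}

```text
clock: 8.6
tool_pos: [0.4256, 0.2799, 0.0433]
orientation: [179.9, -0.0, 114.4]
force: [-0.7, 0.9, -0.1]
opening: 0.0598
```

Call:
{"name": "apply_moves", "arguments": {"motion": [[[0, 0, 0], 0], [[0, 0, 0], 0], [[0, 0, 0], 0], [[0, 0, 0], 0], [[0, 0, 0], 0], [[0, 0, 0], 0]], "hand": 1.5}}

```text
clock: 9.2
tool_pos: [0.4249, 0.2793, 0.0427]
orientation: [-180.0, 0.0, 114.4]
force: [-0.6, -0.7, 2.4]
opening: 0.022
```

Call:
{"name": "apply_moves", "arguments": {"motion": [[[0, 0, 0.5], 0], [[0, 0, 1.5], 0], [[0, 0, 3], 0], [[0, 0, 5], 0], [[0, 0, 7], 0], [[0, 0, 9], 0], [[0, 0, 10.5], 0], [[0, 0, 11], 0], [[0, 0, 11], 0], [[0, 0, 11], 0]]}}

```text
clock: 10.2
tool_pos: [0.4245, 0.2789, 0.1519]
orientation: [-179.9, 0.0, 114.4]
force: [-0.1, 0.1, -2.9]
opening: 0.0218
```

Run:
```python
from h import *
o=ctrl.get_obs(); print(o['tool_pos'],o['orientation'],o['force'],o['moment'],o['opening'])
im,_=snap('wrist','w5'); a,_=snap('scene','s5')
cv2.imwrite('pics/c5.png',np.hstack([cv2.resize(im,(400,300)),cv2.resize(a[60:240,340:580],(400,300))]))
```

```text
[0.42450525 0.27894754 0.15192114] [-1.79939065e+02  1.11152218e-02  1.14360346e+02] [-0.10364594  0.10870457 -2.93032944] [-0.00905364  0.02192581  0.1083736 ] 0.02178628162132155
```

View pics/c5.png

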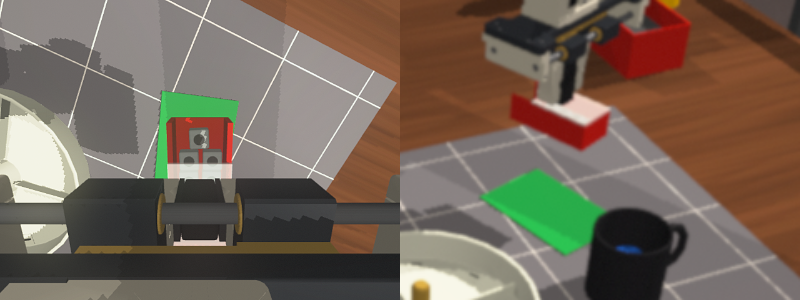

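Call:
{"name": "apply_moves", "arguments": {"motion": [[[0.5, -1, 0], 3], [[1.3, -3, 0], 6], [[2.5, -5.5, 0], 9], [[3.8, -8.2, 0], 12], [[5, -11, 0], 15], [[6.3, -14, 0], 18], [[7.6, -17, 0], 21], [[9, -20, 0], 24], [[10.3, -22.5, 0], 26], [[11.2, -24.5, 0], 27]]}}

```text
clock: 11.3
tool_pos: [0.5372, 0.0327, 0.1516]
orientation: [-179.9, -0.0, 141.4]
force: [0.1, 1.4, -3.8]
opening: 0.0219
```

Call:
{"name": "apply_moves", "arguments": {"motion": [[[0.6, -1.3, -0.5], 0], [[0.9, -2, -1.3], 0], [[1.1, -2.5, -2], 0], [[1.1, -2.7, -2.5], 0], [[1.1, -2.7, -2.7], 0], [[1.1, -2.7, -2.7], 0], [[1.1, -2.7, -2.7], 0]]}}

```text
clock: 12.0
tool_pos: [0.5481, 0.0079, 0.1258]
orientation: [180.0, 0.0, 141.4]
force: [0.1, 0.9, -3.5]
opening: 0.0215
```

Run:
```python
from h import *
o=ctrl.get_obs(); print(o['tool_pos'],o['orientation'],o['force'],o['moment'],o['opening'])
im,_=snap('wrist','w6'); a,_=snap('scene','s6'); 
cv2.imwrite('pics/c6.png',np.hstack([cv2.resize(im,(400,300)),cv2.resize(a[90:330,220:540],(400,300))]))
```

```text
[0.54805905 0.00791378 0.12581342] [1.79981422e+02 1.63705951e-02 1.41418159e+02] [ 0.1274187   0.90499098 -3.48990329] [-0.02798809  0.05337054  0.04885554] 0.021515046868044455
```

View pics/c6.png

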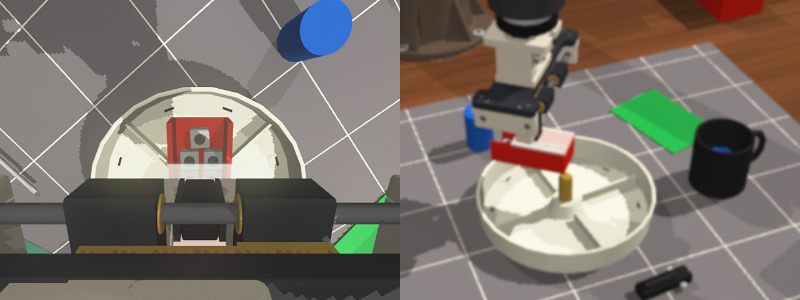

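Call:
{"name": "apply_moves", "arguments": {"motion": [[[0, 0, -1], 0], [[0, 0, -1.9], 0], [[-0.1, -0.15, -2.2], 0], [[-0.25, -0.3, -2.5], 0], [[-0.4, -0.5, -2.75], 0], [[-0.55, -0.7, -3], 0], [[-0.7, -0.9, -3.2], 0], [[-0.9, -1.1, -3.4], 0], [[-0.9, -1.1, -3.4], 0]]}}

```text
clock: 13.0
tool_pos: [0.5399, -0.0035, 0.092]
orientation: [179.9, 0.1, 141.4]
force: [0.3, 0.8, 3.5]
opening: 0.0217
```

Run:
```python
from h import *
o=ctrl.get_obs(); print(o['tool_pos'],o['orientation'],o['force'],o['moment'],o['opening'])
im,_=snap('wrist','w7'); a,_=snap('scene','s7'); 
cv2.imwrite('pics/c7.png',np.hstack([cv2.resize(im,(400,300)),cv2.resize(a[90:330,220:540],(400,300))]))
```

```text
[ 0.5398521  -0.00348681  0.09201036] [1.79907042e+02 7.99133922e-02 1.41392550e+02] [0.25819332 0.76569791 3.53535941] [ 0.58859045 -0.35703524 -0.03827453] 0.021689147069236192
```

View pics/c7.png

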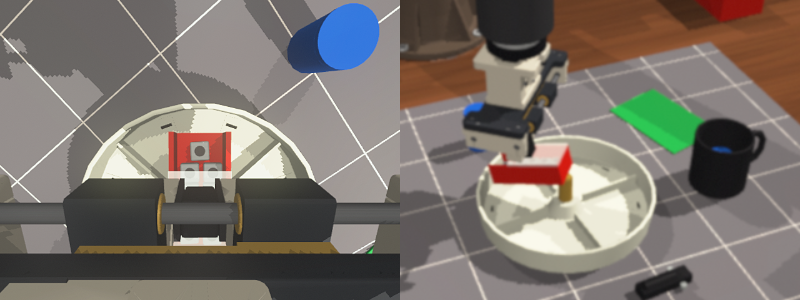

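```bash
cat >> h.py <<'E'
def tilt(name,o):
    z=np.load('/tmp/%s.npz'%name);im,d=z['im'],z['d'];P=cloud('wrist',d,o)
    hsv=cv2.cvtColor(im,cv2.COLOR_BGR2HSV);H,S,V=[hsv[...,i].astype(int) for i in range(3)]
    m=((H<6)|(H>172))&(S>140)&(d>0)&(d<.3); m[290:]=0; m[:,:240]=0;m[:,400:]=0
    q=P[m]-o['tool_pos']; a=np.radians(o['orientation'][2]+90); md=np.array([np.cos(a),np.sin(a)]); lat=np.array([-md[1],md[0]])
    f=q[:,:2]@md; l=q[:,:2]@lat; zz=q[:,2]
    # floor: central |l|<17 ; lowest cluster line fit
    out={}
    k=(abs(l)<16); A=np.c_[f[k],np.ones(k.sum())]; w=np.ones(k.sum(),bool)
    for _ in range(8):
        s=np.linalg.lstsq(A[w],zz[k][w],rcond=None)[0]; r=zz[k]-A@s; w=abs(r)<max(.0015,np.median(abs(r))*1.5)
    out['floor']=(np.degrees(np.arctan(-s[0])).round(1),w.sum(),s.round(4))
    u=(abs(l)>20.5e-3)&(abs(l)<25e-3); 
    if u.sum()>30:
        A=np.c_[f[u],np.ones(u.sum())];w=np.ones(u.sum(),bool)
        for _ in range(8):
            s=np.linalg.lstsq(A[w],zz[u][w],rcond=None)[0]; r=zz[u]-A@s; w=abs(r)<max(.0012,np.median(abs(r))*1.5)
        out['wall']=(np.degrees(np.arctan(-s[0])).round(1),w.sum(),s.round(4))
    out['f']=(f.min().round(3),f.max().round(3)); return out
E
python3 - <<'E'
from h import *
o=ctrl.get_obs(); print(tilt('w7',o)); 
# w6 level test pose: same yaw; different tool_pos
o6=dict(o);o6['tool_pos']=np.array([.54806,.00791,.1258]);o6['orientation']=np.array([180,0,141.4]);print(tilt('w6',o6))
print(o['clock'])
cv2.imwrite('pics/c7b.png',cv2.resize(np.load('/tmp/w7.npz')['im'][190:290,240:400],(800,500)))
E
```

```text
{'floor': (np.float64(13.4), np.int64(2488), array([-0.2379, -0.0365])), 'wall': (np.float64(12.9), np.int64(739), array([-0.2288, -0.0081])), 'f': (np.float64(0.003), np.float64(0.042))}
{'floor': (np.float64(-0.0), np.int64(2854), array([ 0.0007, -0.0364])), 'wall': (np.float64(-0.1), np.int64(841), array([ 0.0024, -0.0085])), 'f': (np.float64(0.011), np.float64(0.05))}
13.1
```

View pics/c7b.png

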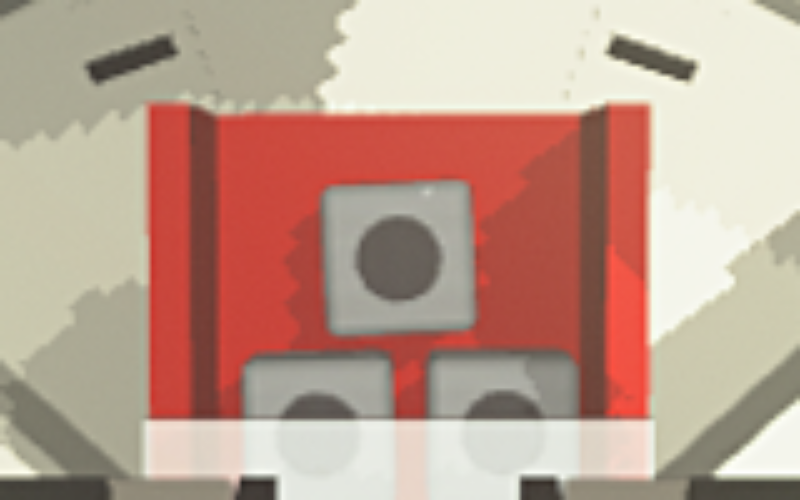

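Call:
{"name": "apply_moves", "arguments": {"motion": [[[0, 0, -0.15], 0], [[0, 0, -0.3], 0], [[0, 0, -0.45], 0], [[0, 0, -0.45], 0], [[0, 0, -0.45], 0]]}}

```text
clock: 13.6
tool_pos: [0.538, -0.0053, 0.0874]
orientation: [-179.8, -0.0, 141.4]
force: [-3.8, -6.6, 9.9]
opening: 0.0219
```

```bash
cat > look.py <<'E'
import sys
from h import *
n=sys.argv[1]
o=ctrl.get_obs(); print('t',o['clock'],o['tool_pos'].round(4),o['orientation'][2].round(1),'F',o['force'].round(2),'op',o['opening'].round(4))
im,_=snap('wrist','w'+n); print(tilt('w'+n,o))
a,_=snap('scene','s'+n)
cv2.imwrite('pics/c%s.png'%n,np.hstack([cv2.resize(im[130:290,200:440],(420,280)),cv2.resize(a[150:330,240:480],(373,280))]))
E
python3 look.py 8
```

```text
Traceback (most recent call last):
  File "look.py", line 4, in <module>
    o=ctrl.get_obs(); print('t',o['clock'],o['tool_pos'].round(4),o['orientation'][2].round(1),'F',o['force'].round(2),'op',o['opening'].round(4))
                                                                                                                            ^^^^^^^^^^^^^^^^^^
AttributeError: 'float' object has no attribute 'round'
```

```bash
sed -i "s/o\['opening'\].round(4)/round(float(o['opening']),4)/" look.py; python3 look.py 8
```

```text
t 13.6 [ 0.538  -0.0053  0.0874] 141.4 F [-3.81 -6.56  9.89] op 0.0219
{'floor': (np.float64(17.0), np.int64(2395), array([-0.3056, -0.0371])), 'wall': (np.float64(17.0), np.int64(753), array([-0.3051, -0.0078])), 'f': (np.float64(0.001), np.float64(0.039))}
```

View pics/c8.png

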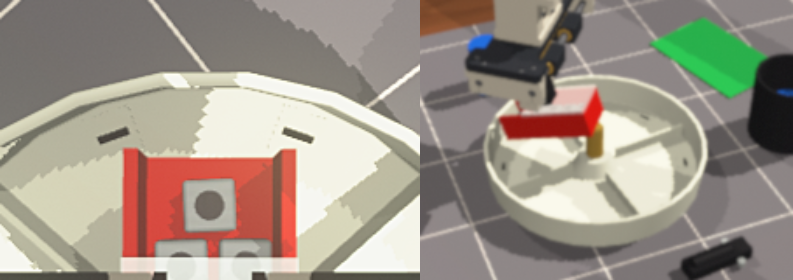

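Call:
{"name": "apply_moves", "arguments": {"motion": [[[0, 0, 0.5], 0], [[0, 0, 1.2], 0], [[0.2, 0.3, 1.8], 0], [[0.5, 0.6, 2.2], 0], [[0.8, 1, 2.3], 0], [[1.1, 1.4, 2.3], 0], [[1.2, 1.5, 2.3], 0], [[1.2, 1.5, 2.3], 0]]}}

```text
clock: 14.5
tool_pos: [0.5509, 0.0116, 0.1097]
orientation: [-180.0, -0.0, 141.4]
force: [0.0, -0.6, -3.8]
opening: 0.0218
```

```bash
python3 look.py 9
```

```text
t 14.5 [0.5509 0.0116 0.1097] 141.4 F [ 0.03 -0.56 -3.84] op 0.0218
{'floor': (np.float64(17.2), np.int64(2374), array([-0.3086, -0.0371])), 'wall': (np.float64(17.2), np.int64(738), array([-0.3101, -0.0078])), 'f': (np.float64(-0.01), np.float64(0.039))}
```

View pics/c9.png

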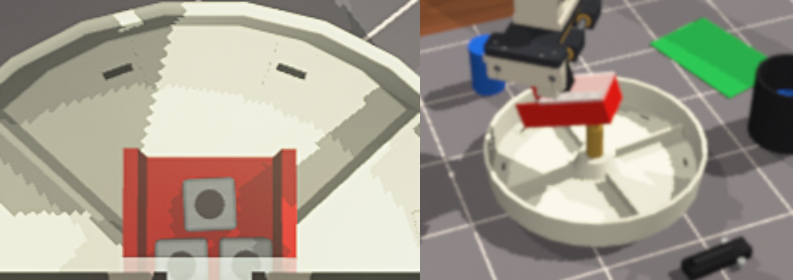

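Call:
{"name": "apply_moves", "arguments": {"motion": [[[-0.6, -0.8, 0], 0], [[0, 0, 0], 0], [[0, 0, 0], 0]]}}

```text
clock: 14.9
tool_pos: [0.5514, 0.0114, 0.1102]
orientation: [180.0, 0.0, 141.4]
force: [-0.3, 0.5, -3.8]
opening: 0.0217
```

```bash
python3 look.py 10
```

```text
t 14.9 [0.5514 0.0114 0.1102] 141.4 F [-0.28  0.51 -3.75] op 0.0217
{'floor': (np.float64(17.1), np.int64(1442), array([-0.3083, -0.0372])), 'wall': (np.float64(17.3), np.int64(747), array([-0.3121, -0.0077])), 'f': (np.float64(-0.009), np.float64(0.039))}
```

View pics/c10.png

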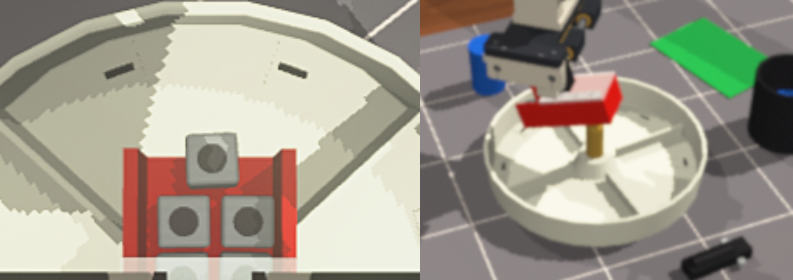

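Call:
{"name": "apply_moves", "arguments": {"motion": [[[-0.3, -0.4, 0], 0], [[0, 0, 0], 0], [[0, 0, 0], 0]]}}

```text
clock: 15.3
tool_pos: [0.5514, 0.0115, 0.1102]
orientation: [180.0, 0.0, 141.4]
force: [0.1, -0.9, -2.9]
opening: 0.0219
```

```bash
python3 look.py 11
```

```text
t 15.3 [0.5514 0.0115 0.1102] 141.4 F [ 0.08 -0.88 -2.91] op 0.0219
{'floor': (np.float64(17.1), np.int64(1689), array([-0.3083, -0.0371])), 'wall': (np.float64(17.0), np.int64(743), array([-0.3052, -0.0079])), 'f': (np.float64(-0.009), np.float64(0.039))}
```

View pics/c11.png

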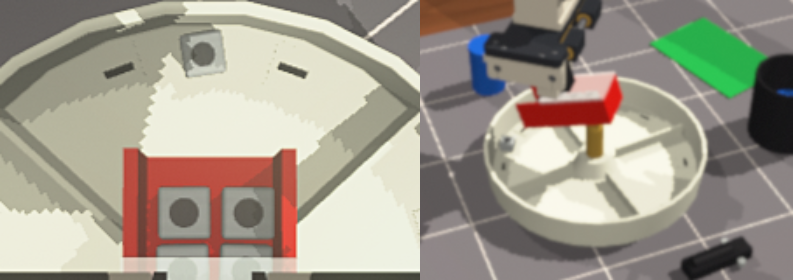

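Call:
{"name": "apply_moves", "arguments": {"motion": [[[0.3, -0.25, 0], 5], [[0.85, -0.55, 0], 13], [[1.45, -0.75, 0], 21], [[2.05, -0.9, 0], 29], [[2.65, -0.95, 0], 37], [[3.3, -0.95, 0], 45], [[3.9, -0.8, 0], 53], [[4.5, -0.6, 0], 61], [[5.05, -0.35, 0], 69], [[5.55, 0, 0], 77]]}}

```text
clock: 16.4
tool_pos: [0.6067, 0.0114, 0.1099]
orientation: [180.0, -0.0, -141.3]
force: [-0.0, -0.5, -3.3]
opening: 0.0219
```

Call:
{"name": "apply_moves", "arguments": {"motion": [[[0.45, 0.4, 0], 8], [[0.65, 0.65, 0], 12], [[0.7, 0.7, 0], 13], [[0.7, 0.7, 0], 13], [[0.7, 0.7, 0], 13]]}}

```text
clock: 16.9
tool_pos: [0.6133, 0.0183, 0.11]
orientation: [180.0, -0.0, -128.7]
force: [0.2, -0.3, -4.2]
opening: 0.0217
```

```bash
python3 look.py 12
```

```text
t 16.9 [0.6133 0.0183 0.11  ] -128.7 F [ 0.22 -0.28 -4.21] op 0.0217
{'floor': (np.float64(17.1), np.int64(1629), array([-0.3079, -0.0378])), 'wall': (np.float64(17.0), np.int64(679), array([-0.3053, -0.0085])), 'f': (np.float64(-0.001), np.float64(0.037))}
```

View pics/c12.png

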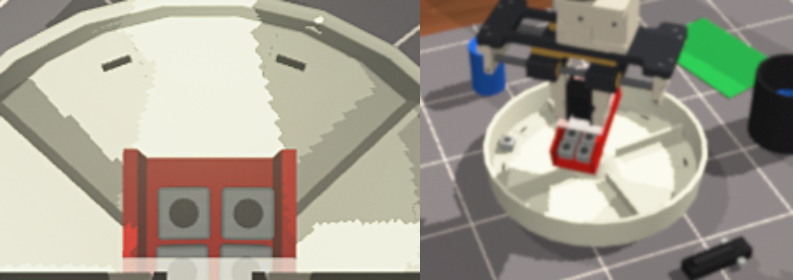

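Call:
{"name": "apply_moves", "arguments": {"motion": [[[0.7, -0.55, 0], 0], [[0, 0, 0], 0], [[0, 0, 0], 0]]}}

```text
clock: 17.3
tool_pos: [0.613, 0.0183, 0.1099]
orientation: [180.0, -0.0, -128.7]
force: [-0.3, -0.7, -3.4]
opening: 0.0219
```

```bash
python3 look.py 13
```

```text
t 17.3 [0.613  0.0183 0.1099] -128.7 F [-0.29 -0.68 -3.41] op 0.0219
{'floor': (np.float64(-41.8), np.int64(1113), array([ 0.8926, -0.0467])), 'wall': (np.float64(17.5), np.int64(682), array([-0.3155, -0.0083])), 'f': (np.float64(-0.001), np.float64(0.037))}
```

View pics/c13.png

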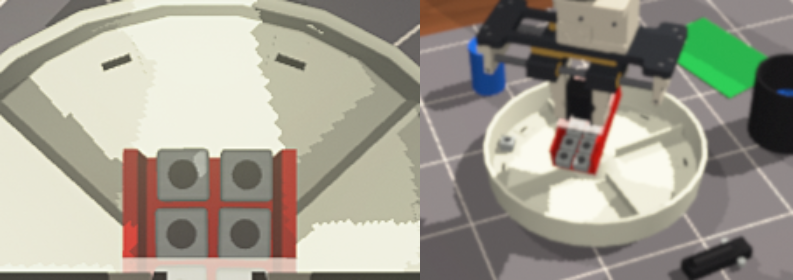

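Call:
{"name": "apply_moves", "arguments": {"motion": [[[0.5, -0.4, 0], 0], [[0, 0, 0], 0], [[0, 0, 0], 0]]}}

```text
clock: 17.7
tool_pos: [0.6131, 0.0185, 0.11]
orientation: [180.0, -0.0, -128.6]
force: [0.3, 0.7, -3.3]
opening: 0.0222
```

```bash
python3 look.py 14
```

```text
t 17.7 [0.6131 0.0185 0.11  ] -128.6 F [ 0.28  0.69 -3.33] op 0.0222
{'floor': (np.float64(17.2), np.int64(1813), array([-0.309 , -0.0378])), 'wall': (np.float64(17.3), np.int64(669), array([-0.3106, -0.0084])), 'f': (np.float64(-0.001), np.float64(0.037))}
```

View pics/c14.png

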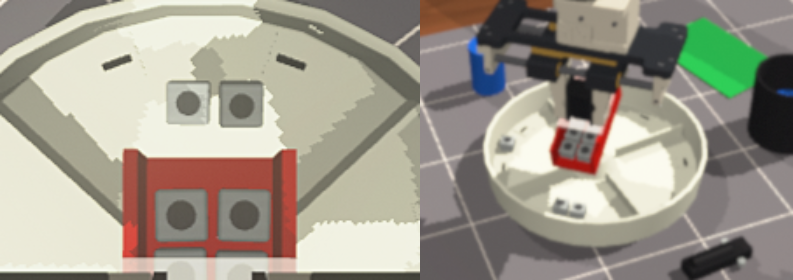

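Call:
{"name": "apply_moves", "arguments": {"motion": [[[0.25, 0.3, 0], 5], [[0.55, 0.85, 0], 13], [[0.75, 1.45, 0], 21], [[0.9, 2.05, 0], 29], [[0.95, 2.65, 0], 37], [[0.95, 3.3, 0], 45], [[0.8, 3.9, 0], 53], [[0.6, 4.5, 0], 61], [[0.35, 5.05, 0], 69], [[0, 5.55, 0], 77]]}}

```text
clock: 18.8
tool_pos: [0.6136, 0.0742, 0.1101]
orientation: [-180.0, -0.0, -51.3]
force: [0.0, -1.2, -2.5]
opening: 0.0218
```

Call:
{"name": "apply_moves", "arguments": {"motion": [[[-0.4, 0.45, 0], 8], [[-0.65, 0.65, 0], 12], [[-0.7, 0.7, 0], 13], [[-0.7, 0.7, 0], 13], [[-0.7, 0.7, 0], 13]]}}

```text
clock: 19.3
tool_pos: [0.6066, 0.0808, 0.1101]
orientation: [-180.0, -0.0, -38.7]
force: [0.9, 0.3, -3.5]
opening: 0.022
```

```bash
python3 look.py 15
```

```text
t 19.3 [0.6066 0.0808 0.1101] -38.7 F [ 0.94  0.34 -3.48] op 0.022
{'floor': (np.float64(17.2), np.int64(1771), array([-0.3099, -0.038 ])), 'wall': (np.float64(17.0), np.int64(800), array([-0.306 , -0.0087])), 'f': (np.float64(-0.002), np.float64(0.037))}
```

View pics/c15.png

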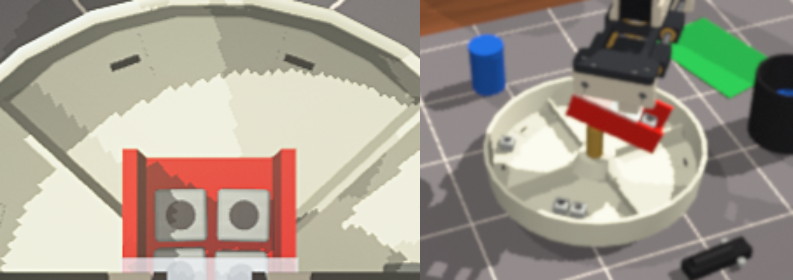

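m here is (.625,.78). Same two-jerk pattern.

Call:
{"name": "apply_moves", "arguments": {"motion": [[[0.55, 0.7, 0], 0], [[0, 0, 0], 0], [[0, 0, 0], 0]]}}

```text
clock: 19.7
tool_pos: [0.606, 0.0806, 0.1098]
orientation: [180.0, 0.0, -38.7]
force: [-1.3, -0.5, -2.6]
opening: 0.0213
```

```bash
python3 look.py 16
```

```text
t 19.7 [0.606  0.0806 0.1098] -38.7 F [-1.32 -0.5  -2.63] op 0.0213
{'floor': (np.float64(-42.2), np.int64(1287), array([ 0.9076, -0.0469])), 'wall': (np.float64(17.2), np.int64(803), array([-0.3099, -0.0086])), 'f': (np.float64(-0.002), np.float64(0.037))}
```

View pics/c16.png

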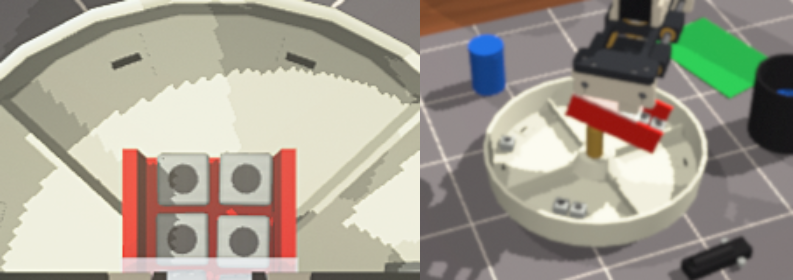

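Call:
{"name": "apply_moves", "arguments": {"motion": [[[0.35, 0.45, 0], 0], [[0, 0, 0], 0], [[0, 0, 0], 0]]}}

```text
clock: 20.1
tool_pos: [0.6061, 0.0806, 0.1099]
orientation: [180.0, 0.0, -38.6]
force: [1.1, -0.7, -3.0]
opening: 0.0223
```

```bash
python3 look.py 17
```

```text
t 20.1 [0.6061 0.0806 0.1099] -38.6 F [ 1.08 -0.73 -2.99] op 0.0223
{'floor': (np.float64(-36.2), np.int64(1643), array([ 0.7315, -0.0423])), 'wall': (np.float64(16.9), np.int64(795), array([-0.3046, -0.0088])), 'f': (np.float64(-0.002), np.float64(0.037))}
```

View pics/c17.png

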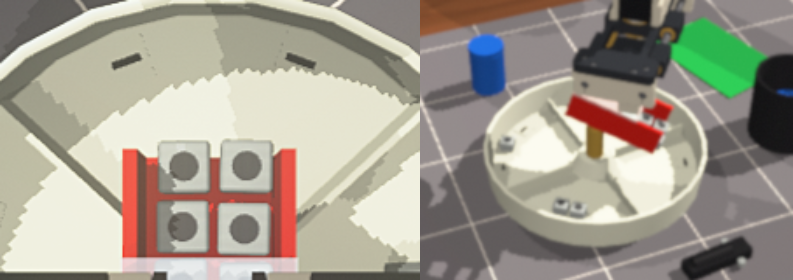

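Call:
{"name": "apply_moves", "arguments": {"motion": [[[0.35, 0.45, 0], 0], [[0, 0, 0], 0], [[0, 0, 0], 0]]}}

```text
clock: 20.5
tool_pos: [0.6061, 0.0806, 0.11]
orientation: [180.0, 0.0, -38.6]
force: [0.6, -0.6, -2.5]
opening: 0.022
```

```bash
python3 look.py 18
```

```text
t 20.5 [0.6061 0.0806 0.11  ] -38.6 F [ 0.64 -0.58 -2.54] op 0.022
{'floor': (np.float64(17.0), np.int64(1740), array([-0.3051, -0.038 ])), 'wall': (np.float64(17.1), np.int64(809), array([-0.3072, -0.0088])), 'f': (np.float64(-0.002), np.float64(0.037))}
```

View pics/c18.png

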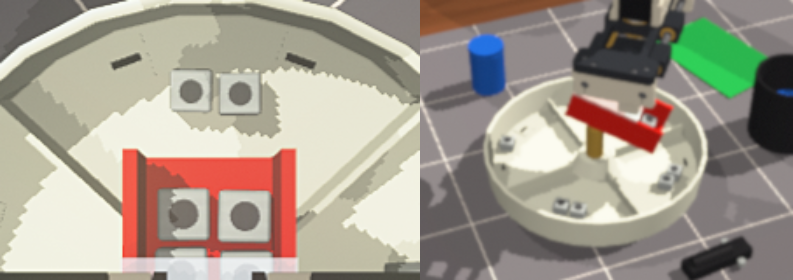

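Call:
{"name": "apply_moves", "arguments": {"motion": [[[0, 0, 0.7], 0], [[-0.2, 0, 1.7], 0], [[-0.6, -0.1, 2.5], 0], [[-1.2, -0.2, 3], 0], [[-2, -0.4, 3], 0], [[-3, -0.6, 3], 0], [[-4.2, -0.8, 3], 0], [[-5.4, -1.1, 3], 0], [[-6.6, -1.3, 3], 0], [[-7.8, -1.6, 3], 0]]}}

```text
clock: 21.6
tool_pos: [0.5273, 0.0646, 0.14]
orientation: [180.0, 0.0, -38.6]
force: [-0.3, -0.8, -2.3]
opening: 0.0219
```

Call:
{"name": "apply_moves", "arguments": {"motion": [[[-1.2, -0.2, -0.3], 0], [[-2.1, -0.4, -1], 0], [[-2.8, -0.5, -2], 0], [[-3.3, -0.6, -3], 0], [[-3.6, -0.7, -3.7], 0], [[-3.6, -0.7, -4], 0], [[-3.6, -0.7, -4], 0], [[-3.6, -0.7, -4], 0]]}}

```text
clock: 22.4
tool_pos: [0.493, 0.058, 0.1001]
orientation: [-180.0, -0.0, -38.6]
force: [0.3, 0.8, -2.9]
opening: 0.022
```

```bash
python3 look.py 19
```

```text
t 22.4 [0.493  0.058  0.1001] -38.6 F [ 0.28  0.79 -2.89] op 0.022
{'floor': (np.float64(17.2), np.int64(1784), array([-0.3104, -0.0379])), 'wall': (np.float64(17.1), np.int64(820), array([-0.3079, -0.0086])), 'f': (np.float64(-0.002), np.float64(0.037))}
```

View pics/c19.png

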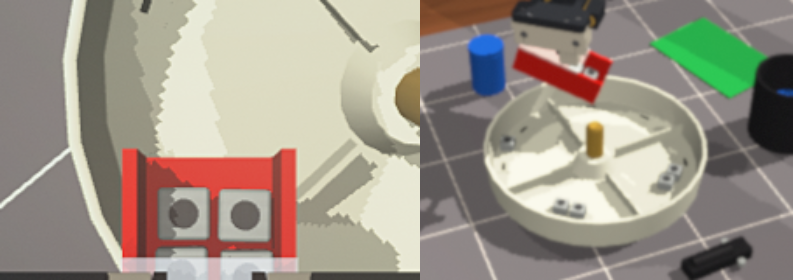

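Call:
{"name": "apply_moves", "arguments": {"motion": [[[0.55, 0.7, 0], 0], [[0, 0, 0], 0], [[0, 0, 0], 0]]}}

```text
clock: 22.8
tool_pos: [0.492, 0.0577, 0.1]
orientation: [180.0, 0.0, -38.6]
force: [0.7, -0.1, -2.1]
opening: 0.0221
```

Call:
{"name": "apply_moves", "arguments": {"motion": [[[0.35, 0.45, 0], 0], [[0, 0, 0], 0], [[0, 0, 0], 0]]}}

```text
clock: 23.1
tool_pos: [0.4921, 0.0576, 0.0999]
orientation: [180.0, 0.0, -38.6]
force: [-0.8, 0.5, -2.3]
opening: 0.0218
```

```bash
python3 look.py 20
```

```text
t 23.1 [0.4921 0.0576 0.0999] -38.6 F [-0.77  0.46 -2.3 ] op 0.0218
{'floor': (np.float64(-37.4), np.int64(1654), array([ 0.7646, -0.0441])), 'wall': (np.float64(17.1), np.int64(825), array([-0.3067, -0.0087])), 'f': (np.float64(-0.002), np.float64(0.037))}
```

View pics/c20.png

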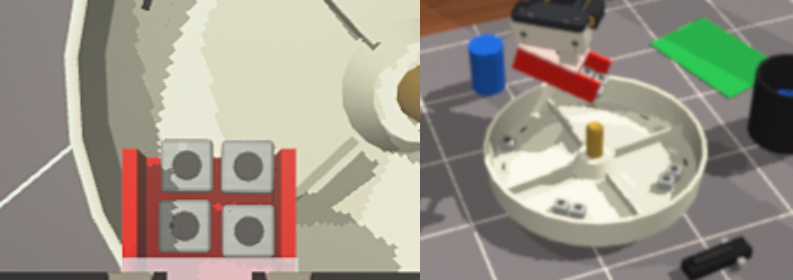

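Call:
{"name": "apply_moves", "arguments": {"motion": [[[0.35, 0.45, 0], 0], [[0, 0, 0], 0], [[0, 0, 0], 0]]}}

```text
clock: 23.5
tool_pos: [0.492, 0.0576, 0.0999]
orientation: [180.0, 0.0, -38.6]
force: [-0.3, 0.4, -2.9]
opening: 0.0219
```

```bash
python3 look.py 21
```

```text
t 23.5 [0.492  0.0576 0.0999] -38.6 F [-0.27  0.45 -2.86] op 0.0219
{'floor': (np.float64(17.1), np.int64(2184), array([-0.3078, -0.0379])), 'wall': (np.float64(17.1), np.int64(820), array([-0.3085, -0.0087])), 'f': (np.float64(-0.002), np.float64(0.037))}
```

View pics/c21.png

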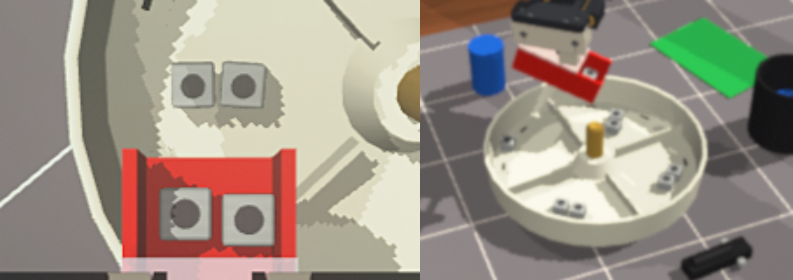

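Call:
{"name": "apply_moves", "arguments": {"motion": [[[0, -0.2, 0.3], 0], [[0, -0.6, 0.6], 0], [[0.1, -1.2, 0.8], 0], [[0.2, -2, 0.8], 0], [[0.3, -3, 0.8], 0], [[0.4, -4.1, 0.8], 0], [[0.5, -5.3, 0.8], 0], [[0.6, -6.5, 0.8], 0], [[0.7, -7.6, 0.8], 0], [[0.8, -8.6, 0.7], 0]]}}

```text
clock: 24.6
tool_pos: [0.5006, -0.0292, 0.1071]
orientation: [-180.0, -0.0, -38.7]
force: [0.3, -0.9, -2.1]
opening: 0.0216
```

Call:
{"name": "apply_moves", "arguments": {"motion": [[[0.1, -0.8, -0.1], 0], [[0.2, -1.4, -0.3], 0], [[0.2, -1.8, -0.5], 0], [[0.2, -2, -0.7], 0], [[0.2, -2, -0.7], 0], [[0.2, -2, -0.7], 0]]}}

```text
clock: 25.2
tool_pos: [0.5025, -0.0479, 0.1]
orientation: [180.0, 0.0, -38.6]
force: [-0.7, -0.4, -1.7]
opening: 0.0216
```

```bash
python3 look.py 22
```

```text
t 25.2 [ 0.5025 -0.0479  0.1   ] -38.6 F [-0.72 -0.36 -1.65] op 0.0216
{'floor': (np.float64(17.2), np.int64(2164), array([-0.3098, -0.0379])), 'wall': (np.float64(17.3), np.int64(810), array([-0.311 , -0.0086])), 'f': (np.float64(-0.002), np.float64(0.037))}
```

View pics/c22.png

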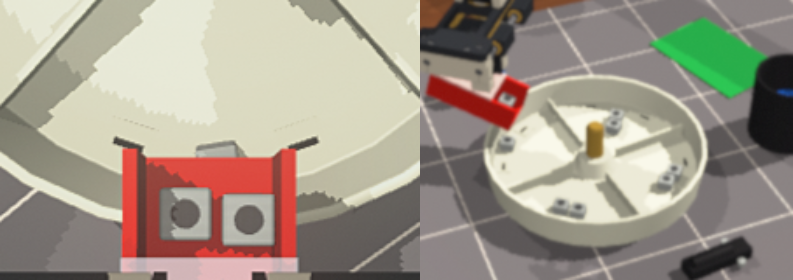

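Call:
{"name": "apply_moves", "arguments": {"motion": [[[0.4, 0.5, 0], 0], [[0.9, 1.15, 0], 0], [[0.4, 0.5, 0], 0], [[0.4, 0.5, 0], 0]]}}

```text
clock: 25.7
tool_pos: [0.506, -0.0432, 0.0999]
orientation: [180.0, 0.0, -38.6]
force: [0.7, -0.6, -2.9]
opening: 0.0217
```

Call:
{"name": "apply_moves", "arguments": {"motion": [[[0.35, 0.45, 0], 0], [[0, 0, 0], 0], [[0, 0, 0], 0], [[0.35, 0.45, 0], 0], [[0, 0, 0], 0], [[0, 0, 0], 0]]}}

```text
clock: 26.3
tool_pos: [0.5061, -0.0433, 0.1]
orientation: [180.0, 0.0, -38.6]
force: [-0.1, -0.1, -2.5]
opening: 0.0215
```

```bash
python3 look.py 23
```

```text
t 26.3 [ 0.5061 -0.0433  0.1   ] -38.6 F [-0.05 -0.1  -2.47] op 0.0215
{'floor': (np.float64(17.1), np.int64(3303), array([-0.3081, -0.0379])), 'wall': (np.float64(17.2), np.int64(795), array([-0.309 , -0.0086])), 'f': (np.float64(-0.002), np.float64(0.037))}
```

View pics/c23.png

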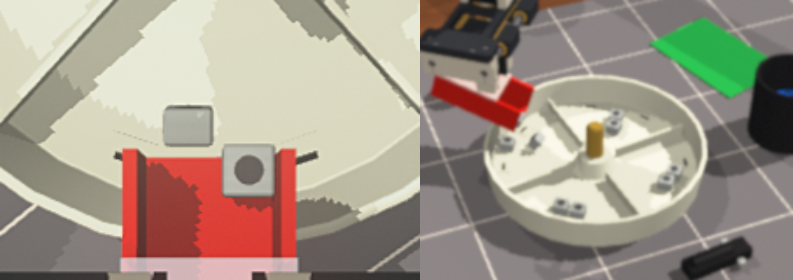

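Call:
{"name": "apply_moves", "arguments": {"motion": [[[0.45, 0.55, 0], 0], [[0, 0, 0], 0], [[0, 0, 0], 0], [[0, 0, 0], 0]]}}

```text
clock: 26.8
tool_pos: [0.5064, -0.0432, 0.1001]
orientation: [180.0, 0.0, -38.6]
force: [0.4, -0.1, -1.2]
opening: 0.022
```

```bash
python3 look.py 24
```

```text
t 26.8 [ 0.5064 -0.0432  0.1001] -38.6 F [ 0.37 -0.06 -1.22] op 0.022
{'floor': (np.float64(17.0), np.int64(3986), array([-0.3066, -0.038 ])), 'wall': (np.float64(17.3), np.int64(801), array([-0.3123, -0.0085])), 'f': (np.float64(-0.002), np.float64(0.037))}
```

View pics/c24.png

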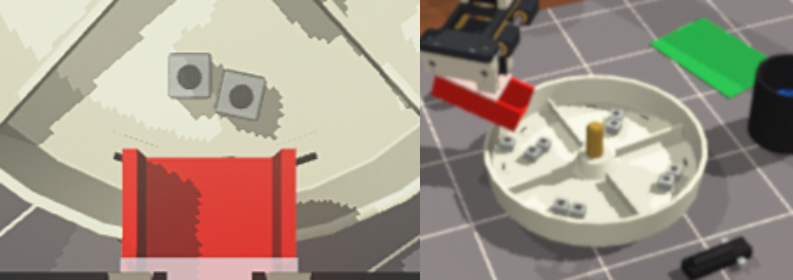

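Call:
{"name": "apply_moves", "arguments": {"motion": [[[0, 0, 2], 0], [[0, 0, 5], 0], [[-0.6, 3, 6], -5], [[-1.4, 7, 6], -10], [[-2.4, 11.5, 6], -15], [[-3.4, 16, 6], -20], [[-4.4, 20.5, 6], -25], [[-5.3, 25, 6], -30], [[-6.2, 29, 6], -34], [[-6.7, 31.5, 5], -34]]}}

```text
clock: 27.9
tool_pos: [0.4395, 0.2753, 0.1513]
orientation: [-179.8, 0.1, -72.6]
force: [0.6, -0.3, -2.2]
opening: 0.0217
```

Call:
{"name": "apply_moves", "arguments": {"motion": [[[-0.1, 0.4, -2], 0], [[-0.1, 0.4, -5], 0], [[-0.1, 0.4, -7], 0], [[-0.1, 0.4, -8], 0], [[-0.1, 0.4, -8], 0], [[-0.1, 0.4, -8], 0]]}}

```text
clock: 28.5
tool_pos: [0.439, 0.2762, 0.0708]
orientation: [-180.0, 0.0, -72.6]
force: [0.9, -0.9, -1.4]
opening: 0.0222
```

```bash
python3 look.py 25
```

```text
t 28.5 [0.439  0.2762 0.0708] -72.6 F [ 0.85 -0.85 -1.42] op 0.0222
{'floor': (np.float64(17.1), np.int64(3801), array([-0.3074, -0.038 ])), 'wall': (np.float64(17.3), np.int64(748), array([-0.3108, -0.0085])), 'f': (np.float64(-0.002), np.float64(0.036))}
```

View pics/w25.png

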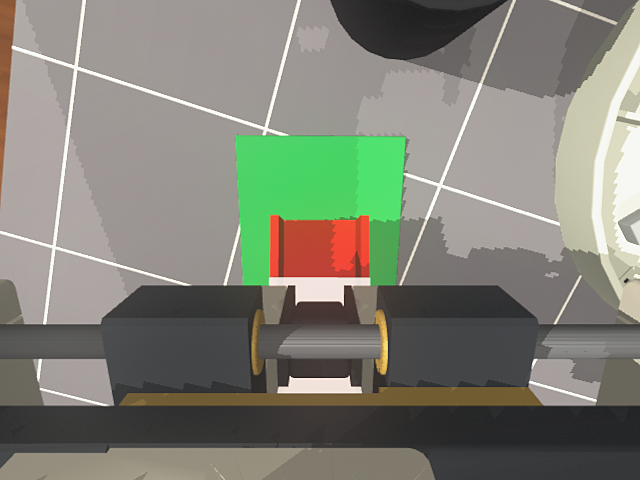

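Call:
{"name": "apply_moves", "arguments": {"motion": [[[0, 0, -0.8], 0], [[0, 0, -1.3], 0], [[0, 0, -1.6], 0], [[0, 0, -1.9], 0], [[0, 0, -2.1], 0], [[0, 0, -2.3], 0], [[0, 0, -2.5], 0], [[0, 0, -2.65], 0], [[0, 0, -2.75], 0], [[0, 0, -2.75], 0]]}}

```text
clock: 29.6
tool_pos: [0.4368, 0.2751, 0.0465]
orientation: [179.9, -0.0, -72.6]
force: [-28.7, -6.0, 56.0]
opening: 0.0216
```

```bash
python3 look.py 26
```

```text
t 29.6 [0.4368 0.2751 0.0465] -72.6 F [-28.7   -5.95  56.03] op 0.0216
{'floor': (np.float64(13.2), np.int64(4038), array([-0.2339, -0.0339])), 'wall': (np.float64(12.9), np.int64(806), array([-0.2281, -0.0052])), 'f': (np.float64(-0.004), np.float64(0.036))}
```

Call:
{"name": "apply_moves", "arguments": {"motion": [[[0, 0, 0.7], 0], [[0, 0, 1.5], 0], [[1.2, 0.4, 1.7], 0], [[2.4, 0.75, 1.7], 0], [[2.4, 0.75, 1.2], 0], [[2.4, 0.75, 0.7], 0], [[2.4, 0.75, 0.5], 0], [[2.2, 0.7, 0.4], 0], [[2, 0.65, 0.4], 0], [[1.8, 0.6, 0.4], 0]]}}

```text
clock: 30.7
tool_pos: [0.457, 0.2824, 0.0468]
orientation: [-179.9, 0.0, -72.6]
force: [2.3, 1.2, 1.5]
opening: 0.0218
```

```bash
python3 look.py 27
```

```text
t 30.7 [0.457  0.2824 0.0468] -72.6 F [2.27 1.15 1.5 ] op 0.0218
{'floor': (np.float64(11.9), np.int64(4499), array([-0.211, -0.034])), 'wall': (np.float64(12.0), np.int64(835), array([-0.2118, -0.0054])), 'f': (np.float64(-0.003), np.float64(0.037))}
```

Dragging works: the tilt is coming down at low force. I'll continue it with a gradual descent.

Call:
{"name": "apply_moves", "arguments": {"motion": [[[-0.3, -0.1, -0.1], 0], [[-0.6, -0.2, -0.2], 0], [[-0.9, -0.3, -0.3], 0], [[-1.2, -0.35, -0.4], 0], [[-1.5, -0.45, -0.5], 0], [[-1.8, -0.55, -0.6], 0], [[-2.1, -0.65, -0.65], 0], [[-2.4, -0.75, -0.7], 0]]}}

```text
clock: 31.6
tool_pos: [0.4336, 0.2757, 0.0404]
orientation: [-179.8, 0.1, -72.6]
force: [3.4, 1.2, 5.8]
opening: 0.0221
```

```bash
python3 look.py 28
```

```text
t 31.6 [0.4336 0.2757 0.0404] -72.6 F [3.38 1.21 5.76] op 0.0221
{'floor': (np.float64(2.7), np.int64(4745), array([-0.0466, -0.0323])), 'wall': (np.float64(2.6), np.int64(875), array([-0.0459, -0.0044])), 'f': (np.float64(0.002), np.float64(0.042))}
```

Call:
{"name": "apply_moves", "arguments": {"motion": [[[-0.3, -0.1, -0.1], 0], [[-0.5, -0.15, -0.15], 0], [[-0.5, -0.15, -0.15], 0]]}}

```text
clock: 32.0
tool_pos: [0.428, 0.2738, 0.0387]
orientation: [-179.9, 0.1, -72.6]
force: [0.9, 0.7, 5.6]
opening: 0.022
```

Call:
{"name": "apply_moves", "arguments": {"motion": [[[0, 0, 0], 0], [[0, 0, 0], 0], [[0, 0, 0], 0], [[0, 0, 0], 0], [[0, 0, 0.5], 0], [[0, 0, 3], 0], [[0, 0, 7], 0], [[0, 0, 11], 0], [[0, 0, 14], 0], [[0, 0, 16], 0]], "hand": 5}}

```text
clock: 33.0
tool_pos: [0.4272, 0.2728, 0.2003]
orientation: [-180.0, 0.1, -72.6]
force: [0.5, 0.8, 0.2]
opening: 0.0503
```

Call:
{"name": "apply_moves", "arguments": {"motion": [[[4, -5, 0], 0], [[8, -10, 0], 0], [[10, -15, 0], 0], [[10, -20, 0], 0], [[10, -25, 0], 0], [[10, -28, 0], 0], [[10, -28, 0], 0], [[10, -28, 0], 0]]}}

```text
clock: 33.8
tool_pos: [0.5265, -0.0089, 0.1975]
orientation: [179.9, 0.0, -72.8]
force: [-0.8, -0.1, -0.5]
opening: 0.0497
```

Run:
```python
from h import *
o=ctrl.get_obs(); print(o['clock'],o['tool_pos'],o['orientation'][2],o['joint_pos'].round(0))
np.save('/tmp/o30.npy',o,allow_pickle=True)
snap('wrist','w30'); snap('top','t30'); snap('scene','s30')
```

```text
33.8 [ 0.52647053 -0.00885273  0.19753139] -72.81961294915708 [ 20.   8. -20.  -0. -62.  87.]
```

View pics/t30.png

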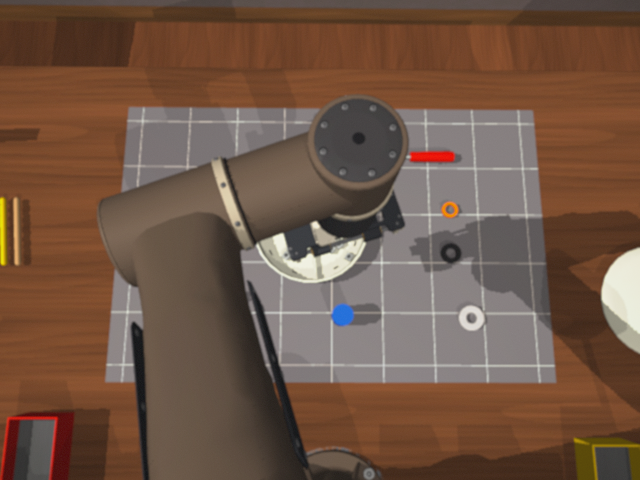

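View pics/s30.png

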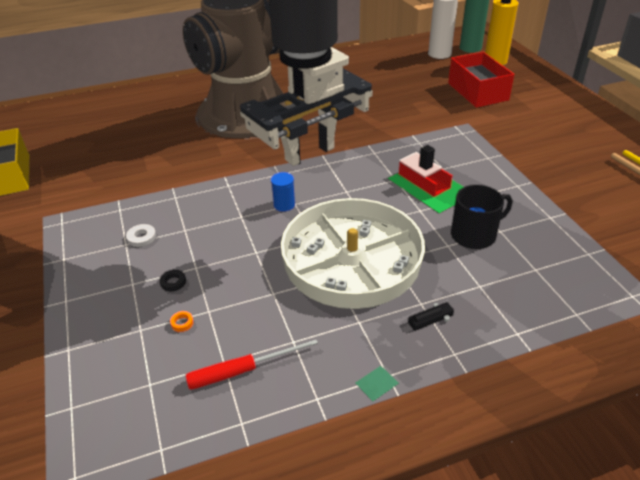

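```bash
cat > col.py <<'E'
from h import *
def find(n,f):
    z=np.load('/tmp/%s.npz'%f);im,d=z['im'],z['d'];hsv=cv2.cvtColor(im,cv2.COLOR_BGR2HSV);H,S,V=[hsv[...,i].astype(int) for i in range(3)]
    P=cloud(n,d); reg=(P[...,0]>.3)&(P[...,0]<.75)&(P[...,1]>-.45)&(P[...,1]<-.15)&(d>0)
    r={}
    for k,m in {'wide':(S<60)&(V>150)&(P[...,2]>.007),'mid':(V<50)&(P[...,2]>.007),'small':(H>6)&(H<20)&(S>180)}.items():
        b=[x for x in blobs(m&reg,60)]
        for c,s,mm in b:
            cs,_=cv2.findContours(mm.astype(np.uint8),0,2);cs=max(cs,key=cv2.contourArea);(u,v),_,_=cv2.minAreaRect(cs)
            e=cv2.fitEllipse(cs); print(n,k,np.round(c,1),s[2:],'ell',np.round(e[0],1),np.round(e[1],1),ray(n,*e[0],.012 if k!='x' else .012).round(4))
import sys
if __name__=='__main__':
    for n,f in (('top',sys.argv[1]),('scene',sys.argv[2])): find(n,f)
E
python3 col.py t30 s30
```

```text
top wide [470.5 317.3] [ 26  25 416] ell [470.5 317.4] [24. 25.] [ 0.3831 -0.2968  0.012 ]
top mid [450.3 252.5] [ 19  19 178] ell [450.6 252.6] [17.3 18.7] [ 0.5236 -0.2605  0.012 ]
top small [449.5 209.4] [ 16  15 117] ell [449.6 209.5] [14.4 15.6] [ 0.6214 -0.263   0.012 ]
scene wide [140.  233.3] [ 29  20 387] ell [140.  233.3] [18.1 30.1] [ 0.3872 -0.2995  0.012 ]
scene mid [172.3 279.4] [ 26  20 288] ell [172.3 279.2] [17.4 25.2] [ 0.5307 -0.2628  0.012 ]
scene small [181.4 321.3] [ 23  20 285] ell [181.3 321.2] [18.9 22.2] [ 0.6306 -0.2646  0.012 ]
```

View pics/w30.png

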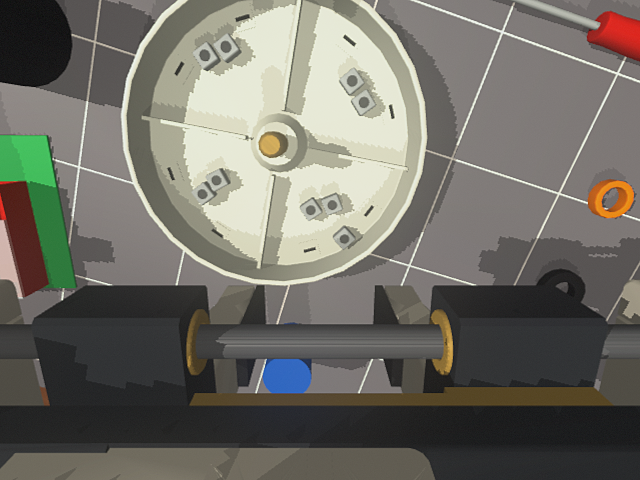

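Call:
{"name": "apply_moves", "arguments": {"motion": [[[-1, -2, 0], 0], [[-3, -6, 0], 0], [[-5, -10, 0], 0], [[-7, -14.5, 0], 0], [[-9.2, -19, 0], 0], [[-11.3, -23, 0], 0], [[-13, -26.5, 0], 0], [[-14.1, -28.8, 0], 0], [[-14.1, -28.8, 0], 0], [[-14.1, -28.8, 0], 0]], "hand": 7.5}}

```text
clock: 34.95
tool_pos: [0.3868, -0.2945, 0.1979]
orientation: [180.0, 0.0, -72.6]
force: [-0.4, -0.7, 0.2]
opening: 0.0751
```

```bash
cat > wc.py <<'E'
import sys
from h import *
from col import *
n=sys.argv[1]; k=sys.argv[2]; zt=float(sys.argv[3]) if len(sys.argv)>3 else .012
o=ctrl.get_obs(); im,d=snap('wrist','w'+n); print(o['clock'],o['tool_pos'].round(4),o['orientation'].round(2))
hsv=cv2.cvtColor(im,cv2.COLOR_BGR2HSV);H,S,V=[hsv[...,i].astype(int) for i in range(3)];P=cloud('wrist',d,o)
r=np.hypot(P[...,0]-o['tool_pos'][0],P[...,1]-o['tool_pos'][1])
m={'wide':(S<60)&(V>110)&(abs(P[...,2]-zt)<.006),'mid':(V<90)&(abs(P[...,2]-zt)<.006),'small':(H>4)&(H<22)&(S>150)&(abs(P[...,2]-zt)<.02)}[k]&(r<.06)&(d>0)
m=cv2.morphologyEx(m.astype(np.uint8),cv2.MORPH_OPEN,np.ones((3,3)))
for c,s,mm in blobs(m,150):
    w=P[mm][:,:2]
    A=mm.astype(np.uint8); cs,_=cv2.findContours(A,0,2);cs=max(cs,key=cv2.contourArea); h=cv2.convexHull(cs)[:,0]
    q=np.array([ray('wrist',*p,zt,o)[:2] for p in h]).astype(np.float32); (c2,R)=cv2.minEnclosingCircle(q*1000)
    e=cv2.fitEllipse((q*1000).reshape(-1,1,2)) if len(q)>5 else None
    print('px',c.round(1),s[4],'enclose',np.round(c2,1),round(R,1),'ell',np.round(e[0],1),np.round(e[1],1))
E
python3 wc.py 31 wide
```

```text
34.95 [ 0.3868 -0.2945  0.1979] [ 1.800e+02  2.000e-02 -7.262e+01]
px [323.9 221.2] 1986 enclose [ 384.4 -299.8] 26.8 ell [ 384.2 -299.8] [52.8 53.2]
```

View pics/w31.png

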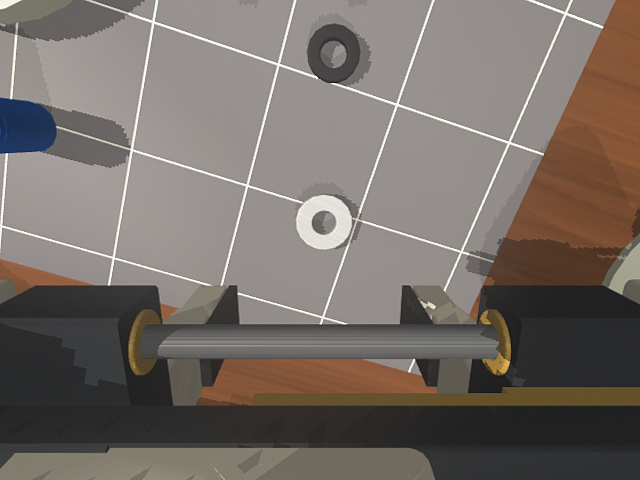

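Call:
{"name": "apply_moves", "arguments": {"motion": [[[-0.25, -0.5, -3], 0], [[-0.25, -0.5, -7], 0], [[-0.25, -0.5, -11.5], 0], [[-0.25, -0.5, -15.5], 0], [[-0.25, -0.5, -18], 0], [[-0.25, -0.5, -19], 0], [[-0.25, -0.5, -19.35], 0], [[-0.25, -0.5, -19.35], 0], [[-0.25, -0.5, -19.35], 0]]}}

```text
clock: 35.9
tool_pos: [0.3852, -0.3002, 0.0058]
orientation: [-179.9, -0.1, -72.6]
force: [-0.2, -0.2, -0.4]
opening: 0.075
```

Call:
{"name": "apply_moves", "arguments": {"motion": [[[0, 0, 0], 0], [[0, 0, 0], 0], [[0, 0, 0], 0], [[0, 0, 0], 0], [[0, 0, 0], 0], [[0, 0, 0], 0]], "hand": 4.5}}

```text
clock: 36.5
tool_pos: [0.3842, -0.3003, 0.005]
orientation: [-180.0, -0.0, -72.6]
force: [-1.4, 1.2, 6.9]
opening: 0.0524
```

Call:
{"name": "apply_moves", "arguments": {"motion": [[[0, 0, 0.5], 0], [[0, 0, 2], 0], [[0, 0, 5], 0], [[0, 0, 9], 0], [[0, 0, 12], 0], [[0, 0, 14], 0], [[0, 0, 14], 0], [[0, 0, 14], 0]]}}

```text
clock: 37.3
tool_pos: [0.3839, -0.3, 0.1447]
orientation: [-179.9, -0.0, -72.6]
force: [-0.3, 0.2, -2.4]
opening: 0.0522
```

```bash
cat > post.py <<'E'
import sys
from h import *
def post(f,o,zt=.066):
    z=np.load('/tmp/%s.npz'%f);im,d=z['im'],z['d'];hsv=cv2.cvtColor(im,cv2.COLOR_BGR2HSV);H,S,V=[hsv[...,i].astype(int) for i in range(3)];P=cloud('wrist',d,o)
    r=np.hypot(P[...,0]-.579,P[...,1]-.046)
    m=(r<.03)&(P[...,2]>.0635)&(P[...,2]<.072)&(d>0)
    q=P[m]; uv=np.argwhere(m)[:,::-1].mean(0); print(f,'post top pts',m.sum(),'px',uv.round(1),'ray',ray('wrist',*uv,zt,o).round(4))
    c=np.array([.579,.046])
    for _ in range(5):
        r=np.hypot(P[...,0]-c[0],P[...,1]-c[1]); m=(r>.115)&(r<.1275)&(P[...,2]>.036)&(P[...,2]<.044)&(d>0)
        uv=np.argwhere(m)[:,::-1]; w=np.array([ray('wrist',*p,.04,o)[:2] for p in uv[::3]])
        A=np.c_[2*w,np.ones(len(w))]; s=np.linalg.lstsq(A,(w**2).sum(1),rcond=None)[0]; c=s[:2]
    print('rim',c.round(4),np.sqrt(s[2]+c@c).round(4))
if __name__=='__main__':
    post('w30',np.load('/tmp/o30.npy',allow_pickle=True).item())
    post('w1',np.load('/tmp/o1.npy',allow_pickle=True).item(),.07)
E
python3 post.py
python3 - <<'E'
from h import *
o=ctrl.get_obs(); np.save('/tmp/o32.npy',o,allow_pickle=True); print(o['tool_pos'],o['opening']); snap('wrist','w32')
E
```

```text
w30 post top pts 376 px [270.9 144.1] ray [0.5802 0.0457 0.066 ]
rim [0.58   0.0457] 0.1206
w1 post top pts 1039 px [331.  245.4] ray [0.5813 0.0468 0.07  ]
rim [0.5813 0.0467] 0.1206
[ 0.38385897 -0.29998038  0.14474954] 0.05224344788549159
```

View pics/w32.png

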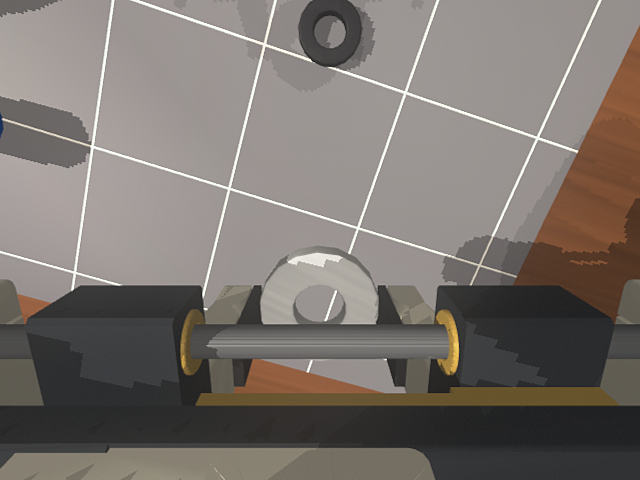

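```bash
cat > held.py <<'E'
import sys
from h import *
from scipy.optimize import least_squares
def held(f,o,dz,R,lo=244,hi=322):
    """circle fit of held ring's outer top edge, tool xy (mm)"""
    z=np.load('/tmp/%s.npz'%f);im,d=z['im'],z['d']
    T=toolT(o);m=CM('wrist');C=np.array(m['tool_from_camera'])
    v,u=np.mgrid[0:480,0:640]
    Pt=(np.stack([(u-m['cx'])/m['fx']*d,(v-m['cy'])/m['fy']*d,d,np.ones_like(d)],-1)@C.T)[...,:3]
    k=(abs(Pt[...,2]+dz)<.006)&(np.hypot(Pt[...,0],Pt[...,1])<R+.008)&(d>0)
    k=cv2.morphologyEx(k.astype(np.uint8),cv2.MORPH_OPEN,np.ones((3,3)))
    up=[(uu,np.argmax(k[lo:hi,uu]>0)+lo) for uu in range(240,400) if (k[lo:hi,uu]>0).any()]
    pts=[]
    for a,b in up:
        r=C[:3,:3]@np.array([(a-m['cx'])/m['fx'],(b-.5-m['cy'])/m['fy'],1]);o3=C[:3,3];p=o3+r*(-dz-o3[2])/r[2];pts.append(p[:2])
    pts=np.array(pts); 
    for _ in range(3):
        s=least_squares(lambda c:np.hypot(*(pts-c).T)-R,[0,0],loss='soft_l1',f_scale=.0005).x; e=abs(np.hypot(*(pts-s).T)-R); pts=pts[e<max(.0015,np.median(e)*2)]
    print('held centre in tool xy mm',(s*1000).round(2),'n',len(pts),'resid',(np.median(e)*1000).round(2)); 
    w=T[:3,:3]@np.array([s[0],s[1],0]); print('world offset mm',(w*1000).round(2)); return s
if __name__=='__main__': held(sys.argv[1],np.load('/tmp/%s.npy'%sys.argv[2],allow_pickle=True).item(),float(sys.argv[3]),float(sys.argv[4]))
E
python3 held.py w32 o32 .007 .027
```

```text
held centre in tool xy mm [ 0.08 -0.58] n 123 resid 0.21
world offset mm [0.58 0.1  0.  ]
```

Call:
{"name": "apply_moves", "arguments": {"motion": [[[1, 2, 0], 0], [[3, 5.5, 0], 0], [[5.2, 9.3, 0], 0], [[7.5, 13.3, 0], 0], [[9.8, 17.3, 0], 0], [[12, 21.3, 0], 0], [[14.3, 25.3, 0], 0], [[16.5, 29, 0], 0], [[18.3, 32.3, 0], 0], [[19.5, 34.5, 0], 0]]}}

```text
clock: 38.35
tool_pos: [0.5792, 0.047, 0.1428]
orientation: [179.8, -0.0, -72.5]
force: [-0.4, -0.5, -1.2]
opening: 0.0526
```

Call:
{"name": "apply_moves", "arguments": {"motion": [[[0, 0, -1], 0], [[0, 0, -3], 0], [[0, 0, -5], 0], [[0, 0, -6], 0], [[0, 0, -6], 0], [[0, 0, -6], 0], [[0, 0, -6], 0]]}}

```text
clock: 39.05
tool_pos: [0.5796, 0.0448, 0.0855]
orientation: [-179.9, -0.0, -72.6]
force: [1.0, 0.4, 0.4]
opening: 0.0526
```

```bash
python3 - <<'E'
from h import *
o=ctrl.get_obs(); print(o['clock'],o['tool_pos'],o['force'],o['opening']); im,_=snap('wrist','w33');a,_=snap('scene','s33');np.save('/tmp/o33.npy',o,allow_pickle=True)
cv2.imwrite('pics/c33.png',np.hstack([cv2.resize(im,(400,300)),cv2.resize(a[170:290,270:430],(400,300))]))
E
python3 held.py w33 o33 .007 .027
```

```text
39.05 [0.5795815  0.04482679 0.08549887] [0.99328726 0.42587863 0.36945411] 0.0525665720703417
held centre in tool xy mm [ 0.09 -0.53] n 122 resid 0.23
world offset mm [0.53 0.07 0.  ]
```

View pics/c33.png

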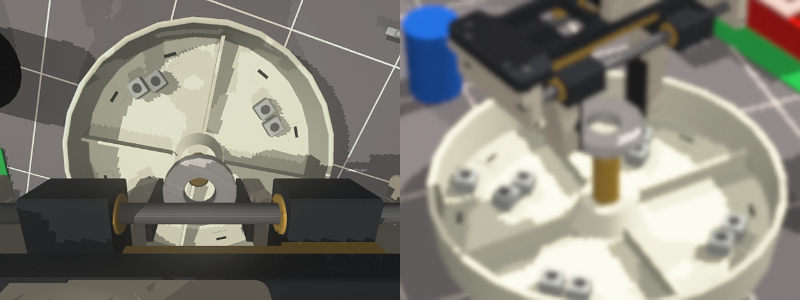

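Call:
{"name": "apply_moves", "arguments": {"motion": [[[0, 0.08, -0.6], 0], [[0, 0.08, -1.2], 0], [[0, 0.08, -1.6], 0], [[0, 0.08, -2], 0], [[0, 0.08, -2.4], 0], [[0, 0.08, -2.4], 0]]}}

```text
clock: 39.75
tool_pos: [0.5791, 0.0457, 0.06]
orientation: [180.0, -0.0, -72.6]
force: [1.0, 0.5, -0.4]
opening: 0.0521
```

Call:
{"name": "apply_moves", "arguments": {"motion": [[[0, 0, -0.8], 0], [[0, 0, -1.6], 0], [[0, 0, -2.3], 0], [[0, 0, -2.8], 0], [[0, 0, -3], 0], [[0, 0, -3.1], 0], [[0, 0, -3.1], 0]]}}

```text
clock: 40.45
tool_pos: [0.579, 0.0457, 0.0295]
orientation: [180.0, -0.0, -72.6]
force: [2.3, 0.1, -1.9]
opening: 0.0526
```

Call:
{"name": "apply_moves", "arguments": {"motion": [[[0, 0, 0], 0], [[0, 0, 0], 0], [[0, 0, 0], 0], [[0, 0, 1], 0], [[0, 0, 4], 0], [[0, 0, 8], 0], [[0, 0, 12], 0], [[0, 0, 15], 0], [[-1, -2, 17], 0], [[-3, -4, 17], 0]], "hand": 7}}

```text
clock: 41.45
tool_pos: [0.551, 0.0059, 0.2037]
orientation: [-179.6, -0.0, -72.6]
force: [0.2, 0.0, -0.1]
opening: 0.0699
```

Call:
{"name": "apply_moves", "arguments": {"motion": [[[-1, -1, 0], 0], [[-2, -2, 0], 0], [[-2, -2, 0], 0]]}}

```text
clock: 41.75
tool_pos: [0.5277, -0.0152, 0.1997]
orientation: [180.0, 0.0, -72.7]
force: [0.1, 0.8, 0.6]
opening: 0.0697
```

```bash
cat > ring.py <<'E'
import sys
from h import *
n=sys.argv[1]; zts=[float(x) for x in sys.argv[2:]]
o=ctrl.get_obs(); im,d=snap('wrist','w'+n); np.save('/tmp/o%s.npy'%n,o,allow_pickle=True)
snap('top','t'+n); a,_=snap('scene','s'+n); print(o['clock'],o['tool_pos'].round(4))
P=cloud('wrist',d,o)
c=np.array([.5802,.0457]); r=np.hypot(P[...,0]-c[0],P[...,1]-c[1])
for zt in zts:
    m=((r<.034)&(abs(P[...,2]-zt)<.003)&(d>0)).astype(np.uint8)
    cs,_=cv2.findContours(m,0,2)
    if not cs: print(zt,'none'); continue
    h=cv2.convexHull(np.vstack(cs))[:,0]; q=np.array([ray('wrist',*p,zt,o)[:2] for p in h],np.float32)*1000
    print('z',zt,'n',m.sum(),'med z',np.median(P[...,2][m>0]).round(4),'circle',np.round(cv2.minEnclosingCircle(q)[0],1),round(cv2.minEnclosingCircle(q)[1],1))
u=proj('wrist',[.58,.046,.04],o).astype(int); x0,y0=np.clip(u-[80,60],0,[480,360]);s=proj('scene',[.58,.046,.04]).astype(int)
cv2.imwrite('pics/c%s.png'%n,np.hstack([cv2.resize(im[y0:y0+120,x0:x0+160],(400,300)),cv2.resize(a[s[1]-75:s[1]+75,s[0]-100:s[0]+100],(400,300))]))
E
python3 ring.py 34 .036
```

```text
41.75 [ 0.5277 -0.0152  0.1997]
z 0.036 n 2587 med z 0.0352 circle [578.6  45.1] 26.6
```

View pics/c34.png

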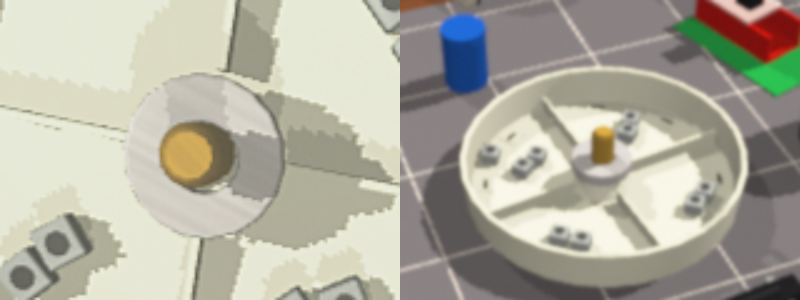

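```bash
python3 col.py t34 s34
```

```text
top mid [450.4 252.6] [ 20  19 186] ell [450.5 252.7] [17.5 18.6] [ 0.5235 -0.2603  0.012 ]
top small [449.5 209.4] [ 16  15 116] ell [449.5 209.3] [14.3 15.2] [ 0.6217 -0.2626  0.012 ]
scene mid [172.2 279.5] [ 25  19 284] ell [172.3 279.3] [17.4 25.4] [ 0.531  -0.2628  0.012 ]
scene small [181.3 321.3] [ 23  20 283] ell [181.3 321.2] [18.6 22.3] [ 0.6306 -0.2646  0.012 ]
```

Call:
{"name": "apply_moves", "arguments": {"motion": [[[0, -2, 0], 0], [[0, -6, 0], 0], [[0, -10, 0], 0], [[0, -14.5, 0], 0], [[0, -19, 0], 0], [[0, -22.5, 0], 0], [[0, -24.5, 0], 0], [[0, -24.7, 0], 0], [[0, -24.7, 0], 0], [[0, -24.7, 0], 0]]}}

```text
clock: 42.9
tool_pos: [0.5293, -0.2606, 0.1992]
orientation: [180.0, 0.0, -72.6]
force: [-0.2, 0.3, 0.0]
opening: 0.0703
```

```bash
python3 wc.py 35 mid
```

```text
42.9 [ 0.5293 -0.2606  0.1992] [ 1.7998e+02  2.0000e-02 -7.2590e+01]
px [321.2 221.3] 1272 enclose [ 525.6 -263.4] 22.3 ell [ 525.7 -263.5] [43.8 44.5]
```

View pics/w35.png

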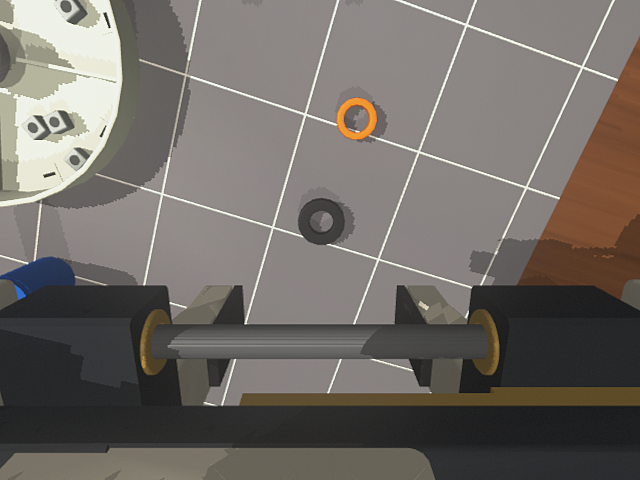

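Call:
{"name": "apply_moves", "arguments": {"motion": [[[-0.3, -0.25, -3], 0], [[-0.3, -0.25, -7], 0], [[-0.3, -0.25, -11.5], 0], [[-0.3, -0.25, -15.5], 0], [[-0.3, -0.25, -18], 0], [[-0.3, -0.25, -19], 0], [[-0.3, -0.25, -19.45], 0], [[-0.3, -0.25, -19.45], 0], [[-0.3, -0.25, -19.45], 0]]}}

```text
clock: 43.85
tool_pos: [0.5272, -0.2638, 0.0066]
orientation: [-179.9, -0.1, -72.6]
force: [0.4, 0.0, 0.6]
opening: 0.0703
```

Call:
{"name": "apply_moves", "arguments": {"motion": [[[0, 0, 0], 0], [[0, 0, 0], 0], [[0, 0, 0], 0], [[0, 0, 0], 0], [[0, 0, 0], 0], [[0, 0, 0], 0]], "hand": 3.6}}

```text
clock: 44.45
tool_pos: [0.5262, -0.2639, 0.0054]
orientation: [-180.0, -0.0, -72.6]
force: [-0.6, 1.4, 5.2]
opening: 0.0432
```

Call:
{"name": "apply_moves", "arguments": {"motion": [[[0, 0, 0.5], 0], [[0, 0, 2], 0], [[0, 0, 5], 0], [[0, 0, 9], 0], [[0, 0, 12], 0], [[0, 0, 14], 0], [[0, 0, 14], 0], [[0, 0, 14], 0]]}}

```text
clock: 45.25
tool_pos: [0.5258, -0.2637, 0.1452]
orientation: [-180.0, 0.0, -72.6]
force: [0.2, 0.3, -1.5]
opening: 0.0433
```

Run:
```python
from h import *
from held import held
o=ctrl.get_obs(); np.save('/tmp/o36.npy',o,allow_pickle=True); print(o['tool_pos'],o['opening']); snap('wrist','w36')
held('w36',o,.007,.0225)
```

```text
[ 0.5258443  -0.26367726  0.14519395] 0.043335373692776145
held centre in tool xy mm [ 0.15 -0.14] n 99 resid 0.2
world offset mm [ 0.18 -0.1   0.  ]
```

View pics/w36.png

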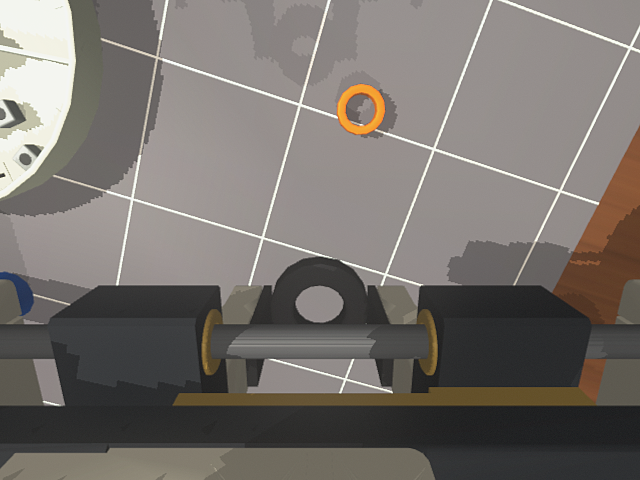

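Call:
{"name": "apply_moves", "arguments": {"motion": [[[0.4, 2, 0], 0], [[1, 5.5, 0], 0], [[1.7, 9.5, 0], 0], [[2.4, 13.5, 0], 0], [[3.1, 17.5, 0], 0], [[3.8, 21.5, 0], 0], [[4.5, 25.5, 0], 0], [[5.1, 29, 0], 0], [[5.4, 30.7, 0], 0], [[5.4, 30.9, 0], 0]]}}

```text
clock: 46.3
tool_pos: [0.5797, 0.0468, 0.1436]
orientation: [179.9, -0.0, -72.5]
force: [0.6, -0.3, -0.8]
opening: 0.0435
```

Call:
{"name": "apply_moves", "arguments": {"motion": [[[0, 0, -1], 0], [[0, 0, -3], 0], [[0, 0, -5], 0], [[0, 0, -6], 0], [[0, 0, -6], 0], [[0, 0, -6], 0], [[0, 0, -6], 0]]}}

```text
clock: 47.0
tool_pos: [0.5806, 0.045, 0.0859]
orientation: [-179.9, -0.0, -72.6]
force: [-0.2, 0.5, -0.9]
opening: 0.0434
```

Call:
{"name": "apply_moves", "arguments": {"motion": [[[0, 0.08, -0.6], 0], [[0, 0.08, -1.2], 0], [[0, 0.08, -1.6], 0], [[0, 0.08, -2], 0], [[0, 0.08, -2.4], 0], [[0, 0.08, -2.4], 0]]}}

```text
clock: 47.6
tool_pos: [0.5798, 0.0459, 0.0604]
orientation: [180.0, -0.0, -72.6]
force: [0.5, -0.2, -0.8]
opening: 0.0432
```

Call:
{"name": "apply_moves", "arguments": {"motion": [[[0, 0, -0.6], 0], [[0, 0, -1.2], 0], [[0, 0, -1.6], 0], [[0, 0, -1.8], 0], [[0, 0, -1.85], 0], [[0, 0, -1.85], 0]]}}

```text
clock: 48.2
tool_pos: [0.5799, 0.046, 0.0425]
orientation: [180.0, -0.0, -72.6]
force: [0.6, -1.0, 0.2]
opening: 0.0434
```

Call:
{"name": "apply_moves", "arguments": {"motion": [[[0, 0, 0], 0], [[0, 0, 0], 0], [[0, 0, 0], 0], [[0, 0, 1], 0], [[0, 0, 4], 0], [[0, 0, 8], 0], [[0, 0, 12], 0], [[0, 0, 14], 0], [[-2, -3, 16], 0], [[-4, -5, 16], 0]], "hand": 6.5}}

```text
clock: 49.2
tool_pos: [0.5411, -0.0045, 0.2063]
orientation: [-179.7, -0.0, -72.6]
force: [0.7, -0.1, 0.6]
opening: 0.0653
```

Call:
{"name": "apply_moves", "arguments": {"motion": [[[-1, -1, 0], 0], [[-1, -1, 0], 0], [[-1, -1, 0], 0]]}}

```text
clock: 49.5
tool_pos: [0.5303, -0.0139, 0.203]
orientation: [-180.0, -0.0, -72.6]
force: [0.1, 0.1, 0.6]
opening: 0.0648
```

```bash
python3 ring.py 37 .048 .036; python3 col.py t37 s37
```

```text
49.5 [ 0.5303 -0.0139  0.203 ]
z 0.048 n 1722 med z 0.0472 circle [579.1  45.1] 22.2
z 0.036 n 804 med z 0.0351 circle [578.7  45.1] 26.7
top small [449.5 209.4] [ 16  15 115] ell [449.7 209.4] [14.1 15.8] [ 0.6217 -0.2631  0.012 ]
scene small [181.5 321.2] [ 23  20 281] ell [181.5 321.2] [18.7 22.1] [ 0.6306 -0.2645  0.012 ]
```

View pics/c37.png

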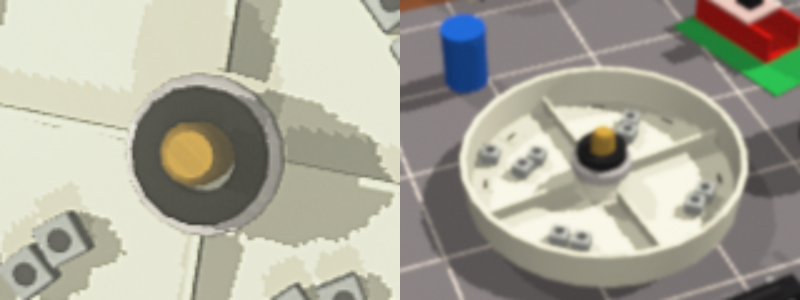

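Call:
{"name": "apply_moves", "arguments": {"motion": [[[0.8, -2, 0], 0], [[2.3, -6, 0], 0], [[3.8, -10, 0], 0], [[5.4, -14.5, 0], 0], [[7.1, -19, 0], 0], [[8.5, -22.5, 0], 0], [[9.5, -24.5, 0], 0], [[9.7, -24.9, 0], 0], [[9.7, -24.9, 0], 0], [[9.7, -24.9, 0], 0]]}}

```text
clock: 50.65
tool_pos: [0.6269, -0.2621, 0.2021]
orientation: [180.0, 0.0, -72.6]
force: [-0.1, -0.2, -0.1]
opening: 0.065
```

```bash
python3 wc.py 38 small
```

```text
50.65 [ 0.6269 -0.2621  0.2021] [ 1.7996e+02  3.0000e-02 -7.2590e+01]
px [321.6 219.9] 643 enclose [ 624.4 -264.9] 18.0 ell [ 624.1 -264.8] [34.8 35.7]
```

View pics/w38.png

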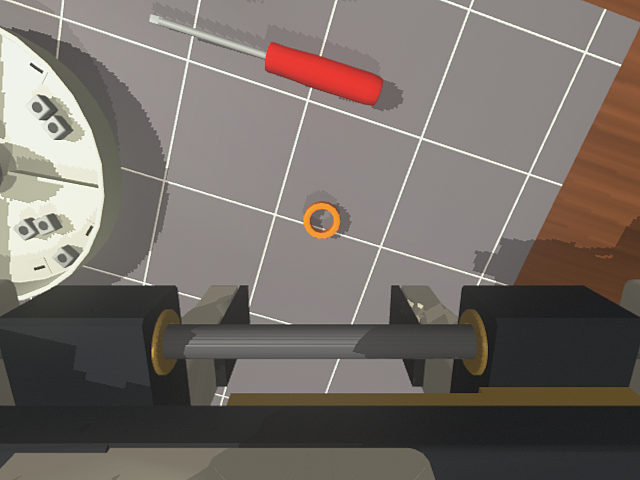

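Call:
{"name": "apply_moves", "arguments": {"motion": [[[-0.2, -0.2, -3], 0], [[-0.2, -0.2, -7], 0], [[-0.2, -0.2, -11.5], 0], [[-0.2, -0.2, -15.5], 0], [[-0.2, -0.2, -18], 0], [[-0.2, -0.2, -19.2], 0], [[-0.2, -0.2, -19.75], 0], [[-0.2, -0.2, -19.75], 0], [[-0.2, -0.2, -19.75], 0]]}}

```text
clock: 51.6
tool_pos: [0.6262, -0.265, 0.0068]
orientation: [-179.9, -0.1, -72.6]
force: [-0.2, -0.0, 0.0]
opening: 0.0654
```

Call:
{"name": "apply_moves", "arguments": {"motion": [[[0, 0, 0], 0], [[0, 0, 0], 0], [[0, 0, 0], 0], [[0, 0, 0], 0], [[0, 0, 0], 0], [[0, 0, 0], 0]], "hand": 2.7}}

```text
clock: 52.2
tool_pos: [0.6251, -0.2651, 0.0053]
orientation: [-180.0, -0.0, -72.6]
force: [-0.5, 0.5, 1.8]
opening: 0.0339
```

Call:
{"name": "apply_moves", "arguments": {"motion": [[[0, 0, 0.5], 0], [[0, 0, 2], 0], [[0, 0, 5], 0], [[0, 0, 9], 0], [[0, 0, 12], 0], [[0, 0, 14], 0], [[0, 0, 14], 0], [[0, 0, 14], 0]]}}

```text
clock: 53.0
tool_pos: [0.6252, -0.265, 0.1465]
orientation: [-179.9, -0.0, -72.6]
force: [0.1, 0.1, -0.5]
opening: 0.0338
```

Run:
```python
from h import *
from held import held
o=ctrl.get_obs(); np.save('/tmp/o39.npy',o,allow_pickle=True); print(o['tool_pos'],o['opening']); snap('wrist','w39')
held('w39',o,.007,.018)
```

```text
[ 0.62515797 -0.26495976  0.14645325] 0.03375532381473099
held centre in tool xy mm [ 0.12 -0.01] n 76 resid 0.16
world offset mm [ 0.04 -0.11  0.  ]
```

View pics/w39.png

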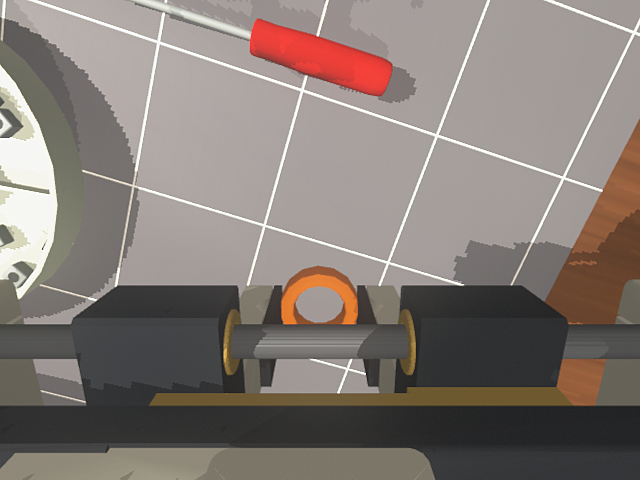

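Call:
{"name": "apply_moves", "arguments": {"motion": [[[-0.3, 2, 0], 0], [[-0.8, 5.5, 0], 0], [[-1.4, 9.5, 0], 0], [[-2, 13.5, 0], 0], [[-2.5, 17.5, 0], 0], [[-3.1, 21.5, 0], 0], [[-3.7, 25.5, 0], 0], [[-4.2, 29, 0], 0], [[-4.5, 30.8, 0], 0], [[-4.5, 31.1, 0], 0]]}}

```text
clock: 54.05
tool_pos: [0.579, 0.0479, 0.1442]
orientation: [179.9, 0.0, -72.5]
force: [0.4, 0.5, -0.3]
opening: 0.0344
```

Call:
{"name": "apply_moves", "arguments": {"motion": [[[0, 0, -1], 0], [[0, 0, -3], 0], [[0, 0, -5], 0], [[0, 0, -6], 0], [[0, 0, -6], 0], [[0, 0, -6], 0], [[0, 0, -6], 0]]}}

```text
clock: 54.75
tool_pos: [0.5807, 0.0458, 0.0859]
orientation: [-179.9, -0.0, -72.6]
force: [-0.9, -0.2, -0.8]
opening: 0.0341
```

Call:
{"name": "apply_moves", "arguments": {"motion": [[[-0.05, 0, -0.6], 0], [[-0.05, 0, -1.2], 0], [[-0.05, 0, -1.6], 0], [[-0.05, 0, -2], 0], [[-0.05, 0, -2.4], 0], [[-0.05, 0, -2.8], 0], [[-0.05, 0, -3.1], 0], [[-0.05, 0, -3.15], 0], [[-0.05, 0, -3.15], 0]]}}

```text
clock: 55.65
tool_pos: [0.5798, 0.0461, 0.0535]
orientation: [-180.0, 0.0, -72.6]
force: [2.2, 0.4, -1.9]
opening: 0.0343
```

Call:
{"name": "apply_moves", "arguments": {"motion": [[[0, 0, 0], 0], [[0, 0, 0], 0], [[0, 0, 0], 0], [[0, 0, 1], 0], [[0, 0, 4], 0], [[0, 0, 8], 0], [[0, 0, 12], 0], [[0, 0, 14], 0], [[-2, -3, 15], 0], [[-4, -5, 15], 0]], "hand": 6}}

```text
clock: 56.65
tool_pos: [0.5398, -0.0046, 0.2061]
orientation: [-179.8, -0.0, -72.6]
force: [0.7, -0.0, -0.8]
opening: 0.06
```

Call:
{"name": "apply_moves", "arguments": {"motion": [[[-1, -1, 0], 0], [[-1, -1, 0], 0], [[-1, -1, 0], 0]]}}

```text
clock: 56.95
tool_pos: [0.5298, -0.014, 0.2041]
orientation: [-179.9, -0.0, -72.6]
force: [0.4, -0.5, -0.9]
opening: 0.06
```

```bash
python3 ring.py 40 .06 .048 .036
```

```text
56.95 [ 0.5298 -0.014   0.2041]
z 0.06 n 1074 med z 0.0592 circle [578.6  45.3] 17.6
z 0.048 n 746 med z 0.0471 circle [579.   45.1] 22.2
z 0.036 n 797 med z 0.0352 circle [578.8  44.9] 26.7
```

View pics/c40.png

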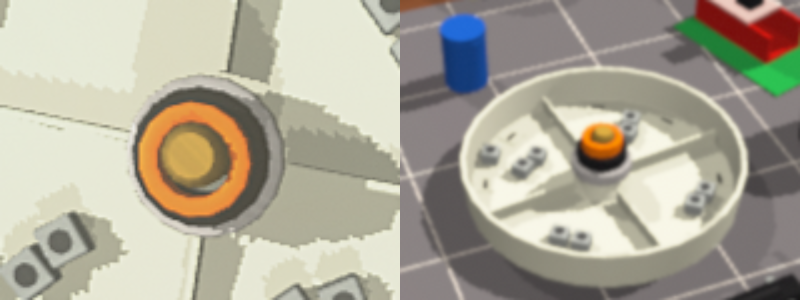

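Call:
{"name": "apply_moves", "arguments": {"motion": [[[0, -4, 0], 0], [[0, -8, 0], 0], [[0, -13, 0], 0], [[0, -18, 0], 0], [[0, -23, 0], 0], [[0, -27, 0], 0], [[0, -30, 0], 0], [[0, -30, 0], 0], [[0, -30, 0], 0]]}}

```text
clock: 58.0
tool_pos: [0.5295, -0.3144, 0.2025]
orientation: [179.9, 0.1, -72.7]
force: [-0.3, 0.3, -0.6]
opening: 0.0603
```

Run:
```python
from h import *
im,d=snap('top','t41'); a,ds=snap('scene','s41')
for n,dd in(('top',d),('scene',ds)):
    P=cloud(n,dd); X,Y,Z=P[...,0],P[...,1],P[...,2]
    m=(abs(Z-.082)<.008)&(abs(X-.44)<.07)&(abs(Y-.276)<.07)&(dd>0); print(n,'knob',P[m].mean(0).round(4),m.sum())
    m=(abs(Z-.039)<.006)&(abs(X-.44)<.08)&(abs(Y-.276)<.08)&(dd>0); q=P[m]; A=np.c_[q[:,:2],np.ones(len(q))]; s=np.linalg.lstsq(A,q[:,2],rcond=None)[0]; print('lid z',np.median(q[:,2]).round(4),'slope',s[:2].round(3),len(q))
    m=(Z>.075)&(Z<.095)&(X>.53)&(X<.68)&(Y>.2)&(Y<.36)&(dd>0); print('mug rim mean',P[m].mean(0).round(4))
print(ctrl.get_obs()['clock'])
cv2.imwrite('pics/t41z.png',cv2.resize(im[120:340,150:390],(800,600),interpolation=cv2.INTER_CUBIC))
```

```text
top knob [0.4197 0.2722 0.0835] 133
lid z 0.0389 slope [-0.016 -0.018] 721
mug rim mean [0.6014 0.283  0.0834]
scene knob [0.4251 0.2694 0.0812] 118
lid z 0.0379 slope [-0.018  0.004] 492
mug rim mean [0.6055 0.2787 0.0817]
58.1
```

View pics/t41z.png

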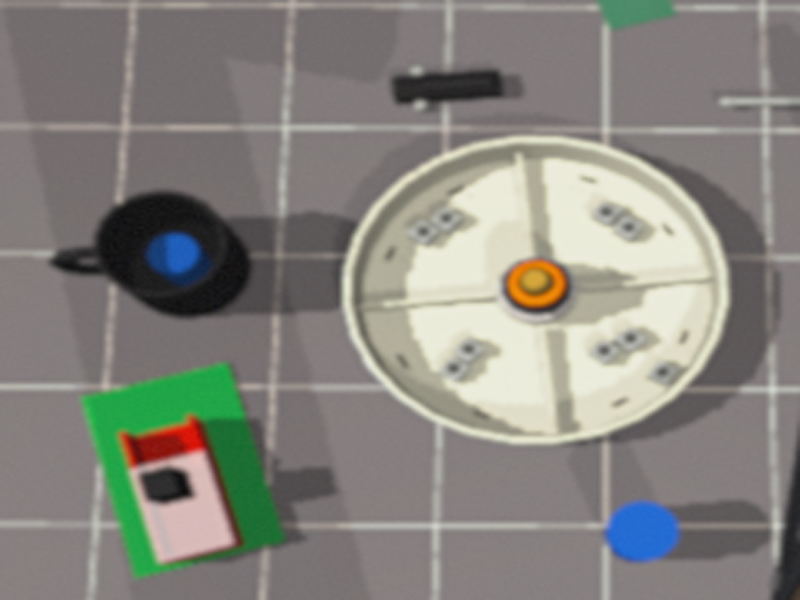

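View pics/s41.png

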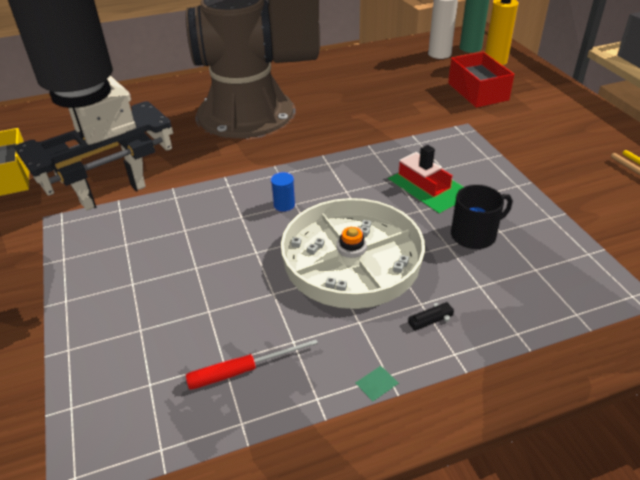

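```bash
python3 -c "
from plant import ctrl
print(ctrl.close_job())"
```

```text
the job is handed in; nothing more can be done
None
```

The job is done and handed in at about 58 s of the 192 s. There was no verdict, so the checks below are my own from the cameras.

**Cap:** The blue cap came off the post and dropped into the black mug. It is visible inside the mug, and the mug has not moved.

**Shaker and nuts:** The moves cannot tip the tool, so I tipped the shaker to 17° by pressing its closed end on the post tip. I then jerked the nuts out bay by bay, straight from the shaker. The cameras show nine nuts lying in the base, split 3, 2, 2 and 2 over the four bays, with none astray.

**Return to the mat:** The first attempt to press the shaker level on the mat failed. It reached 56 N at the wrist and the knob slipped about 4 mm in the grip. Dragging it back lightly brought it level. It now stands upright within about 1° and roughly 17 mm from the mat's middle, with its mouth facing the opposite way from the start.

**Collars:** The wide collar had been knocked aside, so I located it again before picking it up. All three were threaded wide, middle, small. Their tops measured 35, 47 and 59 mm above the bench, against 36, 48 and 60 mm when home. Their centres lie within 2 mm of the post axis.

**Disagreement:** The fixed cameras differ from each other by up to about 9 mm at some spots, so I relied on the wrist camera for the grasps and placing. The screwdriver and battery holder look unmoved in the last images, and I did not measure them.

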